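# Sanitise the shared remotes under the UV hood

## Task

Lay every remote from the felt mat on the sled, then pick up the push stick and with it slide the sled along the fence, under the UV hood, until it rests against the end stop, keeping the sled pressed against the fence all the way under the hood; your hand must never reach under the hood nor touch the sled while any of it is there. Then lay the stick back in its tray and lay every remote level and square across the narrow wooden charging rail, well balanced, leaving the sled at the stop and not disturbing the mug, globe, clock and notebook.

Things in the scene. Friction and masses are not known exactly. Their poses are not given: they have to be found in the camera images.
- station: fixed UV station: fence, hood and end stop on the desk. Origin at desk level on the fence's working face, under the middle of the hood. The fence, an aluminium bar 20 mm thick and 30 mm high, runs along y (-285 to +265 mm); its face is the plane x = 0 and looks to -x, where the sled runs. The sled is fed from +y to -y. The yaw varies a little.
- hood (a point): middle of the underside of the white hood's roof (station x -60, y 0, z 65 mm). The hood is an arch 40 mm long along y (-20 to +20 mm), 85 mm high, open at both ends, with a near post at station x -150 to -138 mm and a far post behind the fence.
- stop (a point): middle of the face of the end stop (station x -60, y -260, z 10 mm), an aluminium bar 20 mm high across the track; the sled's leading end comes to rest against it.
- sled: loose flat grey plastic sled, about 0.35 kg, sliding on the desk; origin at the centre of its underside. 120 mm along x, 170 mm along y; deck 12 mm above the desk, rim 4 mm wide, its top 18 mm above the desk. Its +x side goes against the fence, its -y end leads. It starts before the hood (+y side), 10 to 20 mm off the fence, a little askew. At the stop it is at station x -60, y -175 mm.
- sled_pocket (a point): middle of the sled's trailing end face (sled x 0, y 85, z 9 mm), where the stick's tip pushes. Two lugs, 10 mm thick, 18 mm high and standing out 15 mm towards +y, at x -22 and +22 mm, leave a pocket 34 mm wide around it.
- sled_lead (a point): point on the sled's fence side at the leading corner (sled x 60, y -85, z 6 mm); touching the fence its station x is 0
- sled_trail (a point): point on the sled's fence side at the trailing corner (sled x 60, y 85, z 6 mm); touching the fence its station x is 0
- stick_grip (a point): the wooden push stick's balance point, half-way up its handle (13 mm above its underside). The stick, 0.12 kg, lies along its own y: tip 200 mm away towards -y, handle end 70 mm towards +y. Handle (y -30 to +70 mm) 22 mm wide, 26 mm high; shaft 18 mm wide, 18 mm high, on the same flat underside.
- stick_tip (a point): end of the stick's shaft, half-way up the shaft (9 mm above the stick's underside)
- tray: fixed shallow black tray for the stick, 85 mm (x) by 300 mm (y), floor 3 mm and lip 8 mm above the desk, origin at the centre of its underside. The stick starts in it with the tip towards the tray's -y, its grip point at about tray y = +65 mm.
- mat: fixed grey felt mat 120 mm (x) by 230 mm (y), 2 mm thick, where the remotes start; origin at the centre of its underside. Mat and rail change places from start to start.
- rail: fixed wooden charging rail on two steel feet: a bar 30 mm wide (x) and 220 mm long (y), its flat top 45 mm above the desk; origin at the centre of its underside on the desk. Remotes lie across it along its x, side by side along its y.
- remote1_center (a point): centre of a black remote, 90 mm long (x) by 30 mm wide (y) by 22 mm high (z), 0.08 kg; two or three remotes are present, all alike
- remote2_center (a point): centre of a black remote, 90 mm long (x) by 30 mm wide (y) by 22 mm high (z), 0.08 kg; two or three remotes are present, all alike
- remote3_center (a point): centre of a black remote, 90 mm long (x) by 30 mm wide (y) by 22 mm high (z), 0.08 kg; two or three remotes are present, all alike
- mug: white mug, 76 mm across, 90 mm high, origin at the centre of its underside; to be left alone
- globe: small dark desk globe on a copper foot, 90 mm across, 140 mm high, origin under its foot; to be left alone
- clock: round desk clock, 70 mm across, 80 mm high, origin under its foot; to be left alone
- notebook: white notebook 150 by 210 by 14 mm, origin at the centre of its underside; to be left alone
Not all that is in view belongs to the job. What is shaped like the sled but turquoise or yellow is not meant. What is shaped like the part that bears remote2_center but orange is not meant.

How it is judged:
By the outcome, as a careful person would: the job done as asked, in the order asked, and still so for the second after the job is handed in, with the robot touching nothing.
Of remote1, remote2, remote3 only 2 to 3 are there at a start; the rules pass over those that are not, and their reading is None.
At some moment in a run one of stick, remote1, remote2, remote3 may be knocked a few centimetres aside while the robot is not near it.
Once in a run the grip may slacken for a moment while it holds something.
It also fails if it takes over 210 s, if anything falls off the work surface, if the arm or the gripper's body presses on something with over 40 N, if the wrist force passes 120 N, or if a joint passes its speed limit or range.

## Robot

A 6-joint arm with a two-finger parallel gripper is mounted at the origin on the work surface. World frame = base frame: x ahead of the robot, y to its left, z up, the work surface at z = 0. Lengths are in m, angles in rad, forces in N, time in s.
With the tool pointing down it reaches from about 0.25 to 0.725 m from the base axis. Payload 9.7 kg.
Tool frame: the origin (TCP) lies where the fingers leave the gripper's body, on its centre line; the fingertips stand 73 mm ahead of it and the grasp point (between the pads) lies 54 mm ahead of it; z points along the fingers, y is the line along which they close (so a half turn about z gives the same grasp; the last joint's range is limited). The gripper opens to 85 mm and grips with 20 to 120 N. Pads are 22 mm wide; open, the fingers measure 114 mm over their backs; the gripper's body (76 mm by 85 mm) begins 54 mm behind the grasp point. The pads swing forward as they close: fully open they stand 13 mm farther back than shut.
Start: joints at [-1.235, 0.087, 0.176, 1.66, 0, 1.571], TCP at [0.181, -0.519, 0.304] pointing down, gripper open.
Joint ranges: [-3.13, 3.13], [-0.85, 1.81], [-1.15, 1.24], [-2.2, 2.28], [-1.44, 1.52], [-3.14, 3.14]. Speed limits (rad/s): [2.22, 2.22, 2.57, 3.14, 3.14, 3.14].

## Interface

Orientations are given as a unit quaternion [w, x, y, z].
In Python, from cell import robot, camera, order gives the robot as it stands.
- The arm moves only by the tool move_arm, never from a script. Its arguments are lists of equal length, an entry for each row: "grip": the opening in per cent of the stroke, from 0 (shut) to 100 (fully open); "dp": the shift along the tool's x, y, z in mm, a list of three; "twist": the turn about the tool's z in degrees. In form: {"grip": [grip, ...], "dp": [[dx, dy, dz], ...], "twist": [twist, ...]}. A call has exactly 10 rows; each row is the pose to reach, as a shift and turn from the pose commanded when the call began, along the tool's axes at that moment; what a row does not reach only later rows make up. A row lasts 1/10 s, in which the tool goes at most 50 mm and 8.59 degrees, less where a joint would pass 70% of its speed; a pose out of reach is approached as far as the arm can. A call with a gripper value outside its range is refused whole. The fingers move at their own pace and stop on an object; "force" is the grip in N (left out, the last holds). Time passes only in rows, so rows that repeat a pose let the fingers close, or fill a call up. It gives the time, the measured TCP pose, the force, the opening and the grip force at its end, in the units of the state.
- robot.get_state(): the state, without advancing time (a new reading comes with each control period).
- camera(name): name is "side" or "top" or "wrist"; returns a dict with "color" (420x560x3 uint8, blue, green, red), "fx", "fy", "cx", "cy" (pixels), "world_to_cam" (4x4, takes a point from world to camera coordinates); the wrist camera has in their place "T_tool_cam" (4x4, takes a point from camera to tool coordinates, whose origin is the TCP and whose axes are the flange's). Camera axes: x right, y down, z forward; pixel columns grow to the right and rows downward; lengths in m; the calibration is good to about 2 mm. A picture is of the moment at which its call begins: read the wrist's pose just before it. There is no depth.
- order.finish_job(): hands the job in; it is judged then, once.
The state is a dict: "t": time; "q": joint angles; "joint_velocities": joint speeds; "effort": joint torques, N m; "eef_pos": TCP position; "tcp_rot": TCP orientation; "wrist_force": force on the tool from outside, world axes, zero at the start; "moment": the same for the moment, N m; "opening": finger opening in m; "grasp_force": force on a finger pad.
Only numpy, scipy, OpenCV 4.12 (cv2) and the standard library are available. Lean on these libraries where they do the work, as an engineer would, in place of code of your own. Each camera call takes 0.05 s, during which the arm holds its last target. There are 200 camera calls.

## Working session

There is one attempt and no reset: what is moved stays moved. The work goes in short steps, Python scripts to look and compute and a tool call to move; the robot and the scene stay as the last step left them, time stands still between calls to the robot, and variables do not carry over. Pictures are saved under pics/ and viewed, at most 14 in all, crops included, and the job is handed in when it is done.

Besides the shell and the picture viewer there is one more tool, called after ">>>" by a JSON object that holds its "method" and its "body", one argument or row to a line. move_arm: Moves the arm, as the interface text tells. Its arguments: {"type":"object","properties":{"grip":{"type":"array"},"dp":{"type":"array"},"twist":{"type":"array"},"force":{"type":"number"}},"required":["grip","dp","twist"]}

```bash
ls; mkdir -p pics; python3 - <<'E'
from cell import robot,camera
import cv2,numpy as np,pickle
s=robot.get_state();print(s)
for n in("top","side"):
    c=camera(n);cv2.imwrite(f"pics/{n}0.png",cv2.resize(c["color"],(800,600),interpolation=cv2.INTER_CUBIC));pickle.dump(c,open(f"{n}0.pkl","wb"))
    print(n,{k:v for k,v in c.items() if k!="color"})
w=camera("wrist");print(w["T_tool_cam"],w["fx"])
E
```

```text
pics
{'t': 0.0, 'q': array([-1.23500516e+00,  8.74530913e-02,  1.75106020e-01,  1.65976822e+00,
        6.54290350e-06,  1.57082183e+00]), 'joint_velocities': array([ 0.00075571,  0.00102408, -0.00086758,  0.00120262, -0.00042491,
        0.00015408]), 'effort': array([-3.88644157e-04, -5.20388818e+01,  4.64800429e+01,  1.65509270e-02,
       -1.21849653e-04, -2.89072148e-05]), 'eef_pos': array([ 0.18119236, -0.51915909,  0.3031724 ]), 'tcp_rot': array([-6.50752644e-04,  9.85940532e-01,  1.67095281e-01, -1.06987251e-04]), 'wrist_force': array([0.01777281, 0.97695164, 0.51429643]), 'moment': array([-0.00380955, -0.03690236, -0.01888159]), 'grasp_force': 0.0, 'opening': 0.08567497604633725}
top {'fx': 400.18427272269975, 'fy': 400.18427272269975, 'cx': 282.97880683972636, 'cy': 216.154299098576, 'world_to_cam': array([[-0.09913246, -0.99507052, -0.0027222 , -0.02717681],
       [-0.97432888,  0.09762107, -0.20286288,  0.51480613],
       [ 0.20212862, -0.01745798, -0.97920337,  0.97600737],
       [ 0.        ,  0.        ,  0.        ,  1.        ]])}
side {'fx': 517.9270121769641, 'fy': 517.9270121769641, 'cx': 282.8140239467488, 'cy': 208.23031456508764, 'world_to_cam': array([[-8.04828331e-01, -5.93507376e-01, -5.93282296e-04,
         3.80696740e-01],
       [-3.76311665e-01,  5.11071607e-01, -7.72784151e-01,
         2.96093321e-01],
       [ 4.58956303e-01, -6.21735320e-01, -6.34668657e-01,
         1.18793809e+00],
       [ 0.00000000e+00,  0.00000000e+00,  0.00000000e+00,
         1.00000000e+00]])}
[[ 1.00868329e-05 -9.52924222e-01 -3.03208553e-01  7.69124009e-02]
 [ 9.99999924e-01  1.27752993e-04 -3.68235291e-04 -2.41999174e-04]
 [ 3.89636128e-04 -3.03208526e-01  9.52924151e-01 -6.95873325e-02]
 [ 0.00000000e+00  0.00000000e+00  0.00000000e+00  1.00000000e+00]] 350.32559782840275
```

View pics/top0.png

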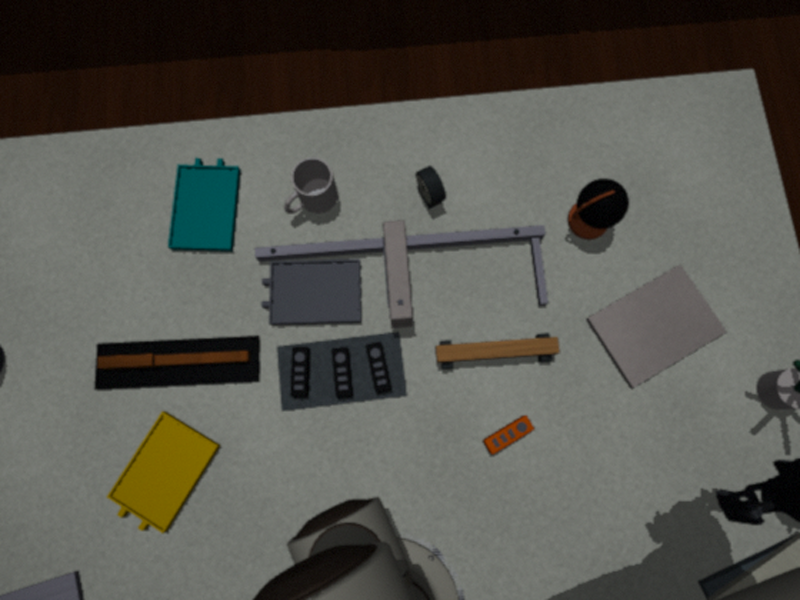

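View pics/side0.png

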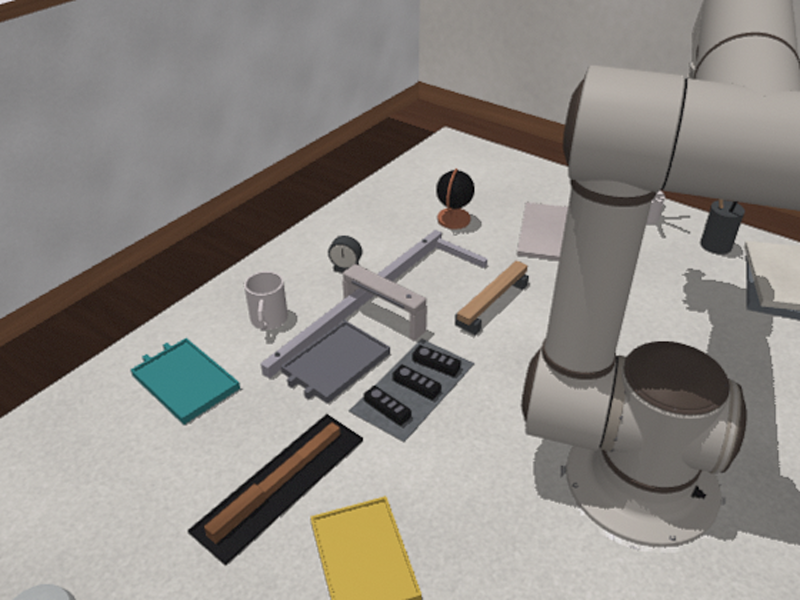

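```bash
cat > h.py <<'E'
import numpy as np,pickle,cv2
def unproj(c,px,z,s=1.,off=(0,0)):
    """px in a crop enlarged by s from offset off (pixel centres) -> world xy at height z"""
    u=(np.asarray(px,float)+.5)/s-.5+np.array(off)
    d=np.array([(u[0]-c["cx"])/c["fx"],(u[1]-c["cy"])/c["fy"],1.])
    T=c["world_to_cam"];R,t=T[:3,:3],T[:3,3]
    o=-R.T@t;d=R.T@d
    return (o+d*(z-o[2])/d[2])[:2]
def crop(c,x0,y0,x1,y1,s,name):
    im=cv2.convertScaleAbs(cv2.resize(c["color"][y0:y1,x0:x1],None,fx=s,fy=s,interpolation=cv2.INTER_CUBIC),alpha=1.5)
    cv2.imwrite("pics/"+name,im)
E
python3 - <<'E'
from h import *
c=pickle.load(open("top0.pkl","rb"))
crop(c,62,155,262,295,4,"c1.png");crop(c,255,150,400,265,5,"c2.png")
E
```

```text
(no output)
```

View pics/c1.png

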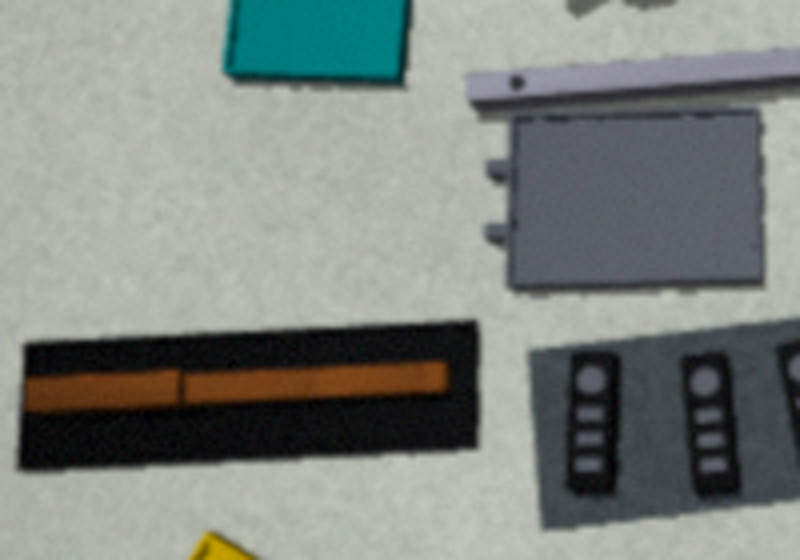

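View pics/c2.png

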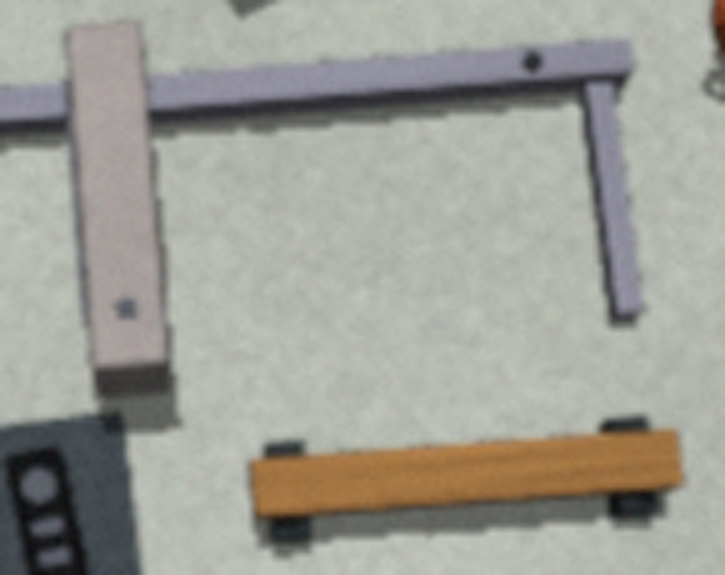

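```bash
python3 - <<'E'
from h import *
c=pickle.load(open("top0.pkl","rb"))
def p1(x,y,z): return unproj(c,(x,y),z,4,(62,155))
def p2(x,y,z): return unproj(c,(x,y),z,5,(255,150))
np.set_printoptions(precision=4,suppress=True)
def seg(a,b,n): d=b-a; print(n,a,b,"len",np.hypot(*d),"dir",np.degrees(np.arctan2(d[1],d[0])))
seg(p1(476,99,.03),p2(630,69,.03),"fence near top edge")
seg(p2(586,82,.02),p2(612,318,.02),"stop left edge"); 
seg(p2(80,240,.085),p2(97,365,.085),"hood left"); seg(p2(70,30,.085),p2(97,365,.085),"hood left full");seg(p2(140,25,.085),p2(167,360,.085),"hood right full")
S=[p1(512,115,.018),p1(760,108,.018),p1(765,283,.018),p1(510,287,.018)]
for i in range(4): seg(S[i],S[(i+1)%4],"sled")
print("sled c",np.mean(S,0))
T=[p1(25,343,.008),p1(477,321,.008),p1(478,447,.008),p1(18,470,.008)]
for i in range(4): seg(T[i],T[(i+1)%4],"tray")
print(np.mean(T,0))
seg(p1(448,378,.021),p1(183,388,.021),"shaft top tip->step")
seg(p1(183,388,.029),p1(25,394,.029),"handle")
R=[p2(250,461,.045),p2(680,431,.045),p2(683,484,.045),p2(258,517,.045)]
for i in range(4): seg(R[i],R[(i+1)%4],"rail")
print(np.mean(R,0))
for q in [(574,352,619,352,614,494,568,494),(683,355,727,353,739,492,695,495)]:
    Q=[p1(q[i],q[i+1],.024) for i in (0,2,4,6)]
    print("remote",np.mean(Q,0)); [seg(Q[i],Q[(i+1)%4],"") for i in range(4)]
Q=[unproj(c,((x+.5)*.7-.5,(y+.5)*.7-.5),.024) for x,y in [(367,344),(383,343),(391,391),(375,393)]]
print("remote3",np.mean(Q,0)); [seg(Q[i],Q[(i+1)%4],"") for i in range(4)]
E
```

```text
fence near top edge [0.6418 0.1845] [ 0.6327 -0.3554] len 0.5399444422837476 dir -90.96536742791235
stop left edge [ 0.631  -0.3333] [ 0.4994 -0.3281] len 0.13170679377539846 dir 177.74501321740118
hood left [ 0.5534 -0.0514] [ 0.4889 -0.0539] len 0.06454889468824629 dir -177.8226386545333
hood left full [ 0.6647 -0.0566] [ 0.4889 -0.0539] len 0.17582073731402337 dir 179.09742843362923
hood right full [ 0.6638 -0.0927] [ 0.4879 -0.0887] len 0.17588720783015113 dir 178.69065680032315
sled [0.6321 0.1636] [ 0.6202 -0.0038] len 0.1678602043851809 dir -94.05425871825976
sled [ 0.6202 -0.0038] [0.4999 0.0029] len 0.1205444170215733 dir 176.79466972794071
sled [0.4999 0.0029] [0.514  0.1711] len 0.16876116437753189 dir 85.19562037983512
sled [0.514  0.1711] [0.6321 0.1636] len 0.11832523312754505 dir -3.6186982710627866
sled c [0.5665 0.0835]
tray [0.5104 0.4959] [0.4953 0.1964] len 0.29987299525486716 dir -92.89041911415121
tray [0.4953 0.1964] [0.4117 0.1997] len 0.08357849208717318 dir 177.7242066295279
tray [0.4117 0.1997] [0.4267 0.4996] len 0.30030286627980984 dir 87.15286346195249
t
[... 996 characters left out ...]
e [0.4105 0.0451]
 [0.4565 0.0598] [0.455  0.0311] len 0.02870056393442397 dir -93.0875681014972
 [0.455  0.0311] [0.3647 0.0306] len 0.09022088505871874 dir -179.64945355247846
 [0.3647 0.0306] [0.3656 0.0588] len 0.02822076790444135 dir 88.16715397103704
 [0.3656 0.0588] [0.4565 0.0598] len 0.09086801775412773 dir 0.6334246151686117
remote3 [ 0.4123 -0.022 ]
 [ 0.4573 -0.0041] [ 0.4562 -0.0334] len 0.029293350494732768 dir -92.10281164664615
 [ 0.4562 -0.0334] [ 0.3681 -0.0397] len 0.08833582891168447 dir -175.88330073116884
 [ 0.3681 -0.0397] [ 0.3674 -0.0108] len 0.028946184950135338 dir 91.37187417197431
 [ 0.3674 -0.0108] [ 0.4573 -0.0041] len 0.09012347615515368 dir 4.2489082868881844
```

```bash
cat >> h.py <<'E'
def alpha(s):
    w,x,y,z=s["tcp_rot"];return 2*np.degrees(np.arctan2(y,x))%360
def plan(x,y,z,a,s=None):
    """dp [mm] and twist [deg] from the present pose to TCP x,y,z with tool x at angle a"""
    from cell import robot
    s=s or robot.get_state();a0=alpha(s);r=np.radians(a0)
    d=1e3*(np.array([x,y,z])-s["eef_pos"])
    print("at",np.round(s["eef_pos"],4),"a",round(a0,2),"-> dp",np.round([np.cos(r)*d[0]+np.sin(r)*d[1],np.sin(r)*d[0]-np.cos(r)*d[1],-d[2]],1),"twist",round(-((a-a0+180)%360-180),2))
def wcam(c,s):
    """wrist picture with world_to_cam filled in"""
    from scipy.spatial.transform import Rotation as R
    T=np.eye(4);q=s["tcp_rot"];T[:3,:3]=R.from_quat([*q[1:],q[0]]).as_matrix();T[:3,3]=s["eef_pos"]
    c["world_to_cam"]=np.linalg.inv(T@c["T_tool_cam"]);return c
E
python3 -c "
from h import *
plan(.45,.05,.3,180)"
```

```text
at [ 0.1812 -0.5192  0.3033] a 19.24 -> dp [ 441.3 -448.8    3.3] twist -160.76
```

>>> {"method": "move_arm", "body": {
  "grip": [100, 100, 100, 100, 100, 100, 100, 100, 100, 100],
  "dp": [
    [441, -449, 3],
    [441, -449, 3],
    [441, -449, 3],
    [441, -449, 3],
    [441, -449, 3],
    [441, -449, 3],
    [441, -449, 3],
    [441, -449, 3],
    [441, -449, 3],
    [441, -449, 3]
  ],
  "twist": [-80, -80, -80, -80, -80, -80, -80, -80, -80, -80],
  "force": 40
}}

```text
t: 1.15
eef_pos: [0.3947, -0.065, 0.3016]
tcp_rot: [0.0, 0.646, 0.764, 0.0]
wrist_force: [0.6, -0.7, 0.3]
opening: 0.0854
grasp_force: 0.0
```

```bash
python3 -c "
from h import *
plan(.45,.05,.3,180)"
```

```text
at [ 0.3947 -0.065   0.3016] a 99.55 -> dp [104.2  73.6   1.6] twist -80.45
```

>>> {"method": "move_arm", "body": {
  "grip": [100, 100, 100, 100, 100, 100, 100, 100, 100, 100],
  "dp": [
    [104, 74, 2],
    [104, 74, 2],
    [104, 74, 2],
    [104, 74, 2],
    [104, 74, 2],
    [104, 74, 2],
    [104, 74, 2],
    [104, 74, 2],
    [104, 74, 2],
    [104, 74, 2]
  ],
  "twist": [-80.5, -80.5, -80.5, -80.5, -80.5, -80.5, -80.5, -80.5, -80.5, -80.5]
}}

```text
t: 2.15
eef_pos: [0.4508, 0.0475, 0.2993]
tcp_rot: [-0.0, -0.001, 1.0, -0.0]
wrist_force: [-0.5, 0.8, -0.5]
opening: 0.0853
grasp_force: 0.0
```

```bash
python3 - <<'E'
from h import *
from cell import robot,camera
s=robot.get_state();c=wcam(camera("wrist"),s);pickle.dump(c,open("w1.pkl","wb"))
im=cv2.convertScaleAbs(cv2.resize(c["color"],(800,600),interpolation=cv2.INTER_CUBIC),alpha=1.4);cv2.imwrite("pics/w1.png",im);plan(.45,.05,.3,180)
E
```

```text
at [0.4507 0.0475 0.2993] a 180.09 -> dp [ 0.7  2.5 -0.7] twist 0.09
```

View pics/w1.png

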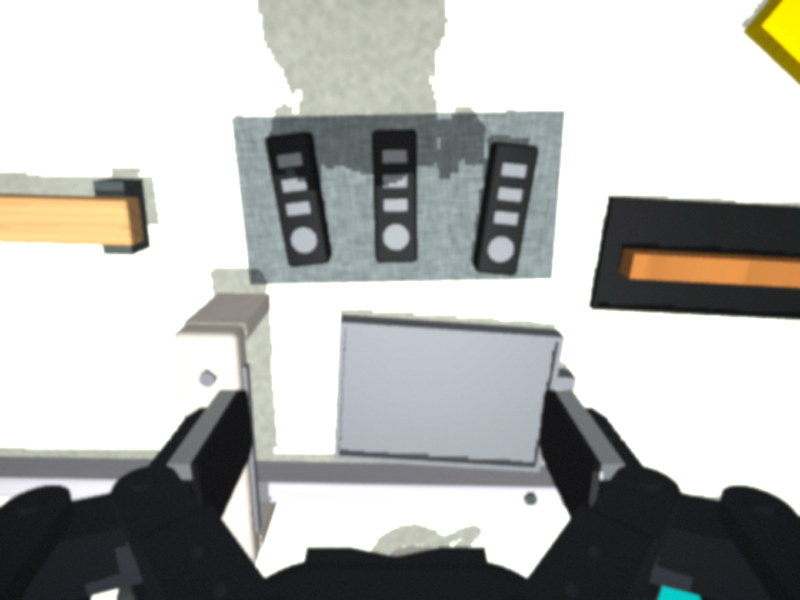

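```bash
python3 - <<'E'
from h import *
np.set_printoptions(precision=4,suppress=True)
c=pickle.load(open("w1.pkl","rb"))
P=lambda x,y,z: unproj(c,(x,y),z,800/560)
def box(q,z,n):
    Q=np.array([P(*p,z) for p in q]);r=cv2.minAreaRect((Q*1e3).astype(np.float32));d=(Q[2]+Q[3]-Q[0]-Q[1])/2
    print(n,Q.mean(0),"size",r[1],"yaw",np.degrees(np.arctan2(d[1],d[0])))
    e=(Q[1]+Q[2]-Q[0]-Q[3])/2; print("   y-dir yaw",np.degrees(np.arctan2(-e[0],e[1])))
box([(267,139),(309,134),(328,262),(288,266)],.024,"r3")
box([(373,131),(416,131),(417,262),(376,262)],.024,"r2")
box([(492,143),(537,149),(516,274),(475,269)],.024,"r1")
box([(342,318),(558,330),(535,465),(338,453)],.018,"sled")
print("fence",P(300,484,.03),P(540,487,.03), "bottom",P(300,460,0),P(100,457,0))
print("hood edge",P(245,335,.085),P(180,335,.085))
print("rail end",P(146,245,.045),P(132,198,.045),"top edges at 50",P(50,196,.045),P(50,243,.045))
E
```

```text
r3 [ 0.4134 -0.0186] size (86.38438415527344, 28.5972843170166) yaw 5.772959645232027
   y-dir yaw 6.1764663164858
r2 [0.4109 0.0477] size (88.09953308105469, 28.968679428100586) yaw 0.9501963754289177
   y-dir yaw 0.0573469850678412
r1 [0.419  0.1224] size (30.160425186157227, 86.70951080322266) yaw -4.878923290496814
   y-dir yaw -7.102213702670452
sled [0.5627 0.0853] size (162.0864715576172, 119.03522491455078) yaw -3.4074752455264754
   y-dir yaw -3.6707158424961097
fence [ 0.6367 -0.029 ] [0.6394 0.1645] bottom [ 0.6355 -0.0344] [ 0.6326 -0.206 ]
hood edge [ 0.486 -0.044] [ 0.486  -0.0836]
rail end [ 0.4385 -0.1162] [ 0.4081 -0.1205] top edges at 50 [ 0.4069 -0.1726] [ 0.4373 -0.1789]
```

>>> {"method": "move_arm", "body": {
  "grip": [100, 100, 100, 100, 100, 100, 100, 100, 100, 100],
  "dp": [
    [-31, 36, 30],
    [-31, 36, 80],
    [-31, 36, 120],
    [-31, 36, 160],
    [-31, 36, 190],
    [-31, 36, 210],
    [-31, 36, 222],
    [-31, 36, 231],
    [-31, 36, 231],
    [-31, 36, 231]
  ],
  "twist": [1, 1, 1, 1, 1, 1, 1, 1, 1, 1]
}}

```text
t: 3.2
eef_pos: [0.4825, 0.0834, 0.0694]
tcp_rot: [0.001, 0.011, 1.0, 0.0]
wrist_force: [0.3, -1.5, 0.5]
opening: 0.0854
grasp_force: 0.0
```

>>> {"method": "move_arm", "body": {
  "grip": [100, 100, 100, 100, 100, 100, 100, 100, 100, 100],
  "dp": [
    [-4, 0, 0],
    [-8, 0, 0],
    [-11, 0, 0],
    [-14, 0, 0],
    [-17, 0, 0],
    [-19, 0, 0],
    [-21, 0, 0],
    [-22, 0, 0],
    [-23, 0, 0],
    [-23, 0, 0]
  ],
  "twist": [0, 0, 0, 0, 0, 0, 0, 0, 0, 0]
}}

```text
t: 4.2
eef_pos: [0.5051, 0.0829, 0.0684]
tcp_rot: [0.0, 0.011, 1.0, 0.0]
wrist_force: [-1.5, -1.0, 0.2]
opening: 0.0855
grasp_force: 0.9
```

```bash
python3 -c "
from h import *
plan(.51,.084,.068,179)"
```

```text
at [0.5051 0.0829 0.0684] a 178.75 -> dp [-4.9  1.2  0.4] twist -0.25
```

>>> {"method": "move_arm", "body": {
  "grip": [100, 100, 100, 100, 100, 100, 100, 100, 100, 100],
  "dp": [
    [-0.5, 0, 0],
    [-1, 0, 0],
    [-1.5, 0, 0],
    [-2, 0, 0],
    [-2.5, 0, 0],
    [-3, 0, 0],
    [-3.5, 0, 0],
    [-4, 0, 0],
    [-4, 0, 0],
    [-4, 0, 0]
  ],
  "twist": [-0.2, -0.2, -0.2, -0.2, -0.2, -0.2, -0.2, -0.2, -0.2, -0.2]
}}

```text
t: 5.2
eef_pos: [0.5082, 0.0829, 0.0684]
tcp_rot: [-0.001, 0.009, 1.0, 0.0]
wrist_force: [-8.0, 1.6, 2.7]
opening: 0.0854
grasp_force: 3.8
```

>>> {"method": "move_arm", "body": {
  "grip": [100, 100, 60, 60, 60, 60, 60, 60, 60, 60],
  "dp": [
    [15, 0, 0],
    [15, 0, -30],
    [30, 10, -62],
    [70, 25, -62],
    [90, 37, -62],
    [90, 37, -62],
    [90, 37, -40],
    [90, 37, -20],
    [90, 37, -8],
    [90, 37, -8]
  ],
  "twist": [0, 0, 2, 5, 5, 5, 5, 5, 5, 5]
}}

```text
t: 6.2
eef_pos: [0.4194, 0.121, 0.0751]
tcp_rot: [-0.001, 0.053, 0.999, -0.0]
wrist_force: [0.3, -0.9, -0.2]
opening: 0.0513
grasp_force: 0.0
```

```bash
python3 - <<'E'
from h import *
from cell import robot,camera
s=robot.get_state();c=wcam(camera("wrist"),s);pickle.dump(c,open("w2.pkl","wb"))
cv2.imwrite("pics/w2.png",c["color"]);plan(.4188,.1214,.076,174)
E
```

```text
at [0.4198 0.1212 0.0763] a 173.92 -> dp [1.  0.1 0.3] twist -0.08
```

View pics/w2.png

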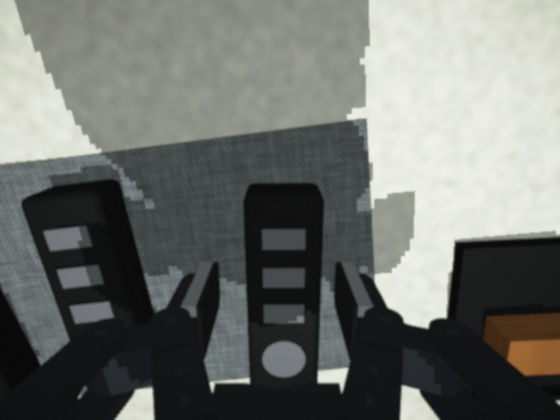

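>>> {"method": "move_arm", "body": {
  "grip": [60, 20, 20, 20, 20, 20, 20, 20, 20, 20],
  "dp": [
    [1, 0, -3],
    [1, 0, -3],
    [1, 0, -3],
    [1, 0, -3],
    [1, 0, -3],
    [1, 0, -3],
    [1, 0, -13],
    [1, 0, -35],
    [1, 0, -53],
    [1, 0, -53]
  ],
  "twist": [0, 0, 0, 0, 0, 0, 0, 0, 0, 0]
}}

```text
t: 7.25
eef_pos: [0.4198, 0.1219, 0.1324]
tcp_rot: [0.002, 0.053, 0.999, 0.001]
wrist_force: [0.2, -0.1, -1.1]
opening: 0.0291
grasp_force: 39.6
```

```bash
python3 -c "
from h import *
plan(.580,.137,.125,179)"
```

```text
at [0.4198 0.1219 0.1324] a 173.94 -> dp [-157.7   32.     7.4] twist -5.06
```

>>> {"method": "move_arm", "body": {
  "grip": [20, 20, 20, 20, 20, 20, 20, 20, 20, 20],
  "dp": [
    [-40, 8, 0],
    [-80, 16, 0],
    [-120, 24, 0],
    [-150, 30, 0],
    [-158, 32, 0],
    [-158, 32, 0],
    [-158, 32, 15],
    [-158, 32, 28],
    [-158, 32, 36],
    [-158, 32, 36]
  ],
  "twist": [-1, -2, -3, -4, -5, -5, -5, -5, -5, -5]
}}

```text
t: 8.25
eef_pos: [0.578, 0.1365, 0.0922]
tcp_rot: [-0.001, 0.009, 1.0, -0.0]
wrist_force: [0.5, -1.0, -0.7]
opening: 0.0292
grasp_force: 39.8
```

```bash
python3 - <<'E'
from h import *
from cell import robot,camera
s=robot.get_state();c=wcam(camera("wrist"),s);print(s["opening"],s["wrist_force"])
cv2.imwrite("pics/w3.png",c["color"]);plan(.580,.137,.0915,179)
E
```

```text
0.029162988924114824 [ 0.45458172 -1.01098952 -0.67712675]
at [0.5784 0.1366 0.093 ] a 178.94 -> dp [-1.6  0.4  1.5] twist -0.06
```

View pics/w3.png

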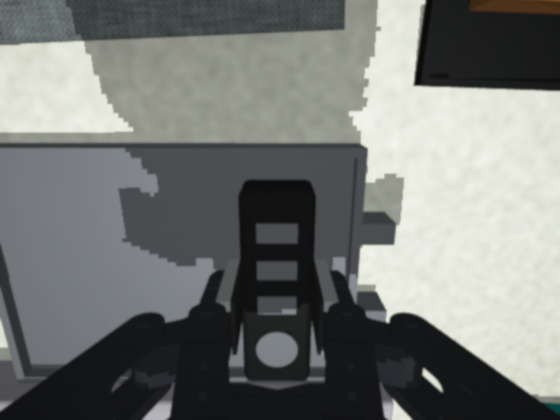

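>>> {"method": "move_arm", "body": {
  "grip": [20, 20, 45, 45, 45, 45, 60, 60, 60, 60],
  "dp": [
    [0, 0, 1.5],
    [0, 0, 1.5],
    [0, 0, 1.5],
    [0, 0, 1.5],
    [0, 0, -20],
    [0, 0, -42],
    [25, -14, -42],
    [70, -38, -42],
    [110, -62, -42],
    [150, -85, -42]
  ],
  "twist": [0, 0, 0, 0, 0, 0, 0, 0, 0, 0]
}}

```text
t: 9.3
eef_pos: [0.4261, 0.0538, 0.1354]
tcp_rot: [0.0, 0.009, 1.0, -0.0]
wrist_force: [0.7, -0.1, 0.9]
opening: 0.0511
grasp_force: 0.0
```

```bash
python3 - <<'E'
from h import *
np.set_printoptions(precision=4,suppress=True)
from cell import robot,camera
plan(.4105,.0464,.0810,179.5)
c=camera("top");im=c["color"][150:290,180:300];cv2.imwrite("pics/t2.png",cv2.convertScaleAbs(cv2.resize(im,None,fx=4,fy=4,interpolation=cv2.INTER_CUBIC),alpha=1.5))
E
```

```text
at [0.4261 0.0538 0.1354] a 178.96 -> dp [15.4 -7.7 54.4] twist -0.54
```

View pics/t2.png

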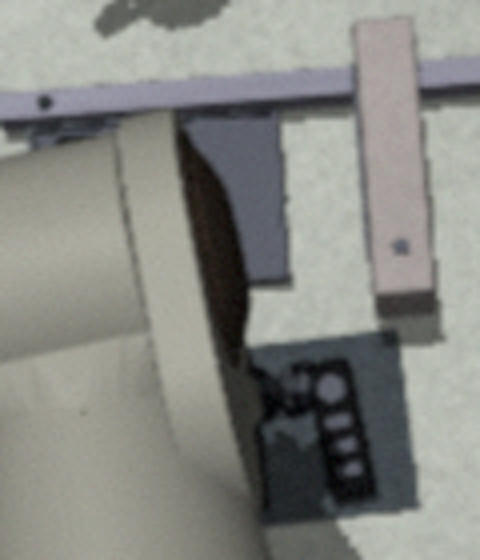

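>>> {"method": "move_arm", "body": {
  "grip": [60, 60, 60, 60, 20, 20, 20, 20, 20, 20],
  "dp": [
    [15, -8, 20],
    [15, -8, 42],
    [15, -8, 54],
    [15, -8, 54],
    [15, -8, 54],
    [15, -8, 54],
    [15, -8, 54],
    [15, -8, 54],
    [15, -8, 30],
    [15, -8, 0]
  ],
  "twist": [-0.5, -0.5, -0.5, -0.5, -0.5, -0.5, -0.5, -0.5, -0.5, -0.5]
}}

```text
t: 10.35
eef_pos: [0.4117, 0.0467, 0.1352]
tcp_rot: [-0.001, 0.005, 1.0, -0.0]
wrist_force: [0.6, 0.1, -1.1]
opening: 0.0287
grasp_force: 39.5
```

```bash
python3 -c "
from h import *
plan(.579,.084,.0925,179)"
```

```text
at [0.4117 0.0467 0.1352] a 179.44 -> dp [-166.9   38.9   42.7] twist 0.44
```

>>> {"method": "move_arm", "body": {
  "grip": [20, 20, 20, 20, 20, 20, 20, 20, 20, 45],
  "dp": [
    [-40, 10, 0],
    [-85, 20, 0],
    [-130, 30, 0],
    [-160, 39, 0],
    [-167, 39, 5],
    [-167, 39, 20],
    [-167, 39, 35],
    [-167, 39, 43.5],
    [-167, 39, 43.5],
    [-167, 39, 43.5]
  ],
  "twist": [0.4, 0.4, 0.4, 0.4, 0.4, 0.4, 0.4, 0.4, 0.4, 0.4]
}}

```text
t: 11.35
eef_pos: [0.5788, 0.0838, 0.0916]
tcp_rot: [-0.0, 0.008, 1.0, -0.0]
wrist_force: [-0.6, -0.9, 0.6]
opening: 0.0382
grasp_force: 0.0
```

```bash
python3 -c "
from h import *
plan(.4130,-.0203,.081,185)"
```

```text
at [0.5788 0.0838 0.0916] a 179.03 -> dp [ 164.  -106.9   10.6] twist -5.97
```

>>> {"method": "move_arm", "body": {
  "grip": [45, 45, 60, 60, 60, 60, 60, 60, 60, 60],
  "dp": [
    [0, 0, -22],
    [0, 0, -44],
    [40, -12, -44],
    [85, -40, -44],
    [125, -70, -44],
    [155, -98, -44],
    [164, -107, -44],
    [164, -107, -25],
    [164, -107, 0],
    [164, -107, 10.5]
  ],
  "twist": [0, 0, -1, -2, -4, -5, -6, -6, -6, -6]
}}

```text
t: 12.35
eef_pos: [0.4126, -0.0203, 0.0795]
tcp_rot: [-0.001, -0.044, 0.999, 0.0]
wrist_force: [0.0, -0.3, -0.9]
opening: 0.0512
grasp_force: 0.0
```

```bash
python3 - <<'E'
from h import *
from cell import robot,camera
c=camera("wrist");cv2.imwrite("pics/w4.png",c["color"]);plan(.4130,-.0203,.081,185)
E
```

```text
at [ 0.4123 -0.0201  0.0787] a 185.03 -> dp [-0.7 -0.2 -2.3] twist 0.03
```

View pics/w4.png

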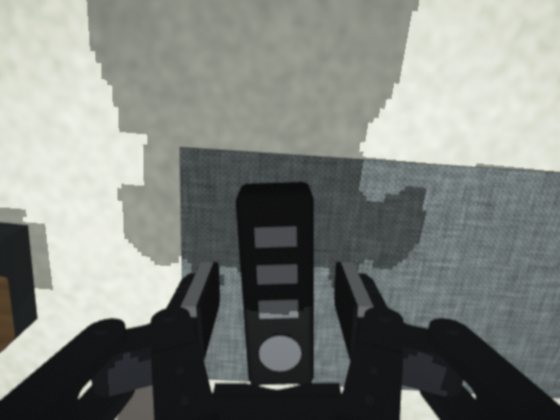

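>>> {"method": "move_arm", "body": {
  "grip": [20, 20, 20, 20, 20, 20, 20, 20, 20, 20],
  "dp": [
    [0, 0, -2],
    [0, 0, -2],
    [0, 0, -2],
    [0, 0, -2],
    [0, 0, -2],
    [0, 0, -25],
    [0, 0, -56],
    [0, 0, -56],
    [0, 0, -56],
    [0, 0, -56]
  ],
  "twist": [0, 0, 0, 0, 0, 0, 0, 0, 0, 0]
}}

```text
t: 13.4
eef_pos: [0.4137, -0.0201, 0.1367]
tcp_rot: [-0.001, -0.044, 0.999, 0.0]
wrist_force: [-0.1, 0.1, -1.0]
opening: 0.0291
grasp_force: 39.5
```

```bash
python3 -c "
from h import *
plan(.578,.031,.092,179)"
```

```text
at [ 0.4137 -0.0201  0.1367] a 185.04 -> dp [-168.1   36.5   44.7] twist 6.04
```

Move y away from the hood first, then across.

>>> {"method": "move_arm", "body": {
  "grip": [20, 20, 20, 20, 20, 20, 20, 20, 20, 45],
  "dp": [
    [-20, 30, 0],
    [-65, 36.5, 0],
    [-110, 36.5, 0],
    [-155, 36.5, 0],
    [-168, 36.5, 0],
    [-168, 36.5, 20],
    [-168, 36.5, 36],
    [-168, 36.5, 44],
    [-168, 36.5, 44],
    [-168, 36.5, 44]
  ],
  "twist": [2, 4, 6, 6, 6, 6, 6, 6, 6, 6]
}}

```text
t: 14.4
eef_pos: [0.5778, 0.031, 0.0928]
tcp_rot: [-0.001, 0.008, 1.0, -0.0]
wrist_force: [0.3, 0.5, 1.1]
opening: 0.0384
grasp_force: 0.0
```

```bash
python3 -c "
from h import *
plan(.483,.084,.14,179)"
```

```text
at [0.5778 0.031  0.0928] a 179.04 -> dp [ 95.7  51.4 -47.2] twist 0.04
```

>>> {"method": "move_arm", "body": {
  "grip": [45, 45, 45, 100, 100, 100, 100, 100, 100, 100],
  "dp": [
    [0, 0, -24],
    [0, 0, -50],
    [30, 10, -58],
    [75, 40, -58],
    [104, 51, -58],
    [104, 51, -40],
    [104, 51, 0],
    [104, 51, 15],
    [104, 51, 23],
    [104, 51, 23]
  ],
  "twist": [0, 0, 0, 0, 0, 0, 0, 0, 0, 0]
}}

```text
t: 15.4
eef_pos: [0.4745, 0.0836, 0.0696]
tcp_rot: [-0.001, 0.008, 1.0, -0.0]
wrist_force: [0.1, 0.4, 0.9]
opening: 0.0855
grasp_force: 0.0
```

>>> {"method": "move_arm", "body": {
  "grip": [100, 100, 100, 100, 100, 100, 100, 100, 100, 100],
  "dp": [
    [-10, 0, 0],
    [-20, 0, 0],
    [-28, 0, 0],
    [-31, 0, 0],
    [-32, 0, 0],
    [-33, 0, 0],
    [-34, 0, 0],
    [-34.5, 0, 0],
    [-35, 0, 0],
    [-35, 0, 0]
  ],
  "twist": [0, 0, 0, 0, 0, 0, 0, 0, 0, 0]
}}

```text
t: 16.4
eef_pos: [0.5083, 0.0831, 0.0703]
tcp_rot: [-0.002, 0.008, 1.0, -0.0]
wrist_force: [-10.3, 1.1, 6.7]
opening: 0.0851
grasp_force: 5.1
```

```bash
python3 -c "
from h import *
plan(.467,.413,.25,87)"
```

```text
at [0.5083 0.0831 0.0703] a 179.04 -> dp [  46.9  329.2 -179.7] twist 92.04
```

>>> {"method": "move_arm", "body": {
  "grip": [100, 100, 100, 100, 100, 100, 100, 100, 100, 100],
  "dp": [
    [12, 0, 0],
    [20, 0, -40],
    [30, 20, -90],
    [47, 70, -130],
    [47, 120, -180],
    [47, 170, -180],
    [47, 220, -180],
    [47, 270, -180],
    [47, 310, -180],
    [47, 329, -180]
  ],
  "twist": [0, 0, 8, 16, 24, 32, 40, 48, 56, 64]
}}

```text
t: 17.4
eef_pos: [0.4678, 0.4151, 0.2509]
tcp_rot: [0.0, 0.539, 0.842, 0.001]
wrist_force: [2.1, -0.7, -0.1]
opening: 0.0852
grasp_force: 0.0
```

```bash
python3 - <<'E'
from h import *
from cell import robot,camera
c=camera("top");pickle.dump(c,open("top3.pkl","wb"));plan(.467,.413,.25,87)
crop(c,62,155,262,295,4,"t3.png")
E
```

```text
at [0.4673 0.4201 0.2491] a 114.2 -> dp [-6.4 -3.1 -0.9] twist 27.2
```

View pics/t3.png

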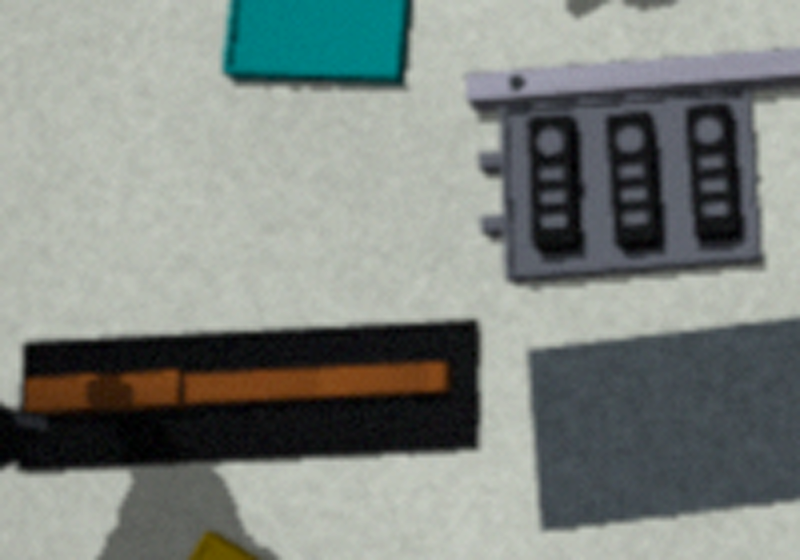

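>>> {"method": "move_arm", "body": {
  "grip": [40, 40, 40, 40, 40, 40, 40, 40, 40, 40],
  "dp": [
    [2, 3, 0],
    [2, 3, 0],
    [2, 3, 0],
    [2, 3, 30],
    [2, 3, 60],
    [2, 3, 90],
    [2, 3, 110],
    [2, 3, 120],
    [2, 3, 120],
    [2, 3, 120]
  ],
  "twist": [8, 16, 24, 28, 28, 28, 28, 28, 28, 28],
  "force": 70
}}

```text
t: 18.45
eef_pos: [0.4706, 0.4161, 0.1317]
tcp_rot: [0.0, 0.725, 0.689, 0.001]
wrist_force: [-0.5, -0.0, 0.7]
opening: 0.0342
grasp_force: 0.0
```

```bash
python3 - <<'E'
from h import *
np.set_printoptions(precision=4,suppress=True)
from cell import robot,camera
plan(.469,.416,.080,86.5)
s=robot.get_state();c=wcam(camera("wrist"),s);pickle.dump(c,open("w5.pkl","wb"));cv2.imwrite("pics/w5.png",c["color"])
t=pickle.load(open("top3.pkl","rb"));P=lambda x,y,z:unproj(t,(x,y),z,4,(62,155))
print("trail end",P(506,107,.018),P(511,279,.018),"lugs",P(490,159,.018),P(490,223,.018),"lead",P(750,94,.018),P(762,264,.018))
E
```

```text
at [0.4706 0.4161 0.1317] a 87.04 -> dp [-0.2 -1.6 51.7] twist 0.54
trail end [0.6381 0.1674] [0.5193 0.1702] lugs [0.6028 0.18  ] [0.5587 0.1821] lead [0.6307 0.0021] [0.5128 0.0038]
```

View pics/w5.png

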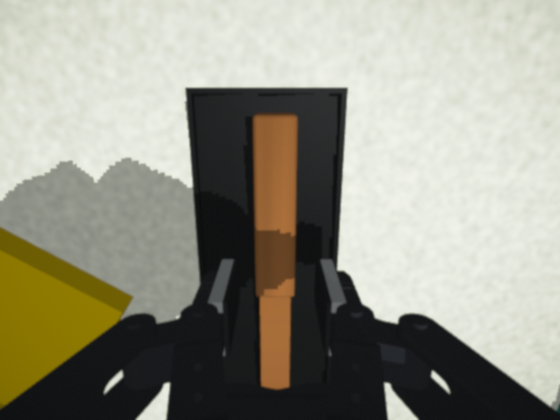

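```bash
python3 - <<'E'
from h import *
np.set_printoptions(precision=4,suppress=True)
c=pickle.load(open("w5.pkl","rb"))
for p in [(275,115),(275.5,295),(253,120),(297,120),(255.5,290),(294.5,290)]: print(p,unproj(c,p,.029))
E
```

```text
(275, 115) [0.4728 0.4858]
(275.5, 295) [0.468  0.3885]
(253, 120) [0.4622 0.484 ]
(297, 120) [0.4832 0.483 ]
(255.5, 290) [0.457  0.3923]
(294.5, 290) [0.4787 0.3911]
```

>>> {"method": "move_arm", "body": {
  "grip": [40, 40, 40, 40, 40, 10, 10, 10, 10, 10],
  "dp": [
    [0, -1, 20],
    [0, -1, 40],
    [0, -1, 52],
    [0, -1, 52],
    [0, -1, 52],
    [0, -1, 52],
    [0, -1, 52],
    [0, -1, 52],
    [0, -1, 52],
    [0, -1, 52]
  ],
  "twist": [0, 0, 0, 0, 0, 0, 0, 0, 0, 0],
  "force": 70
}}

```text
t: 19.5
eef_pos: [0.47, 0.4165, 0.0802]
tcp_rot: [0.0, 0.725, 0.689, 0.001]
wrist_force: [-0.9, 0.1, 6.2]
opening: 0.0207
grasp_force: 70.2
```

```bash
python3 -c "
from h import *
plan(.469,.416,.080,86.5)"
```

```text
at [0.47   0.4165 0.0802] a 87.04 -> dp [-0.6 -1.   0.2] twist 0.54
```

>>> {"method": "move_arm", "body": {
  "grip": [10, 10, 10, 10, 10, 10, 10, 10, 10, 10],
  "dp": [
    [0, 0, -15],
    [0, 0, -35],
    [0, 0, -50],
    [-2, 20, -50],
    [-4, 45, -50],
    [-6, 70, -50],
    [-6.5, 90, -50],
    [-6.5, 99.5, -50],
    [-6.5, 99.5, -50],
    [-6.5, 99.5, -50]
  ],
  "twist": [0, 0, 0, -2, -4, -5, -5, -5, -5, -5]
}}

```text
t: 20.5
eef_pos: [0.568, 0.4045, 0.1286]
tcp_rot: [-0.0, 0.694, 0.72, -0.0]
wrist_force: [-0.6, 0.7, -1.0]
opening: 0.0203
grasp_force: 69.3
```

```bash
python3 - <<'E'
from h import *
from cell import robot,camera
plan(.569,.405,.0782,92);print(robot.get_state()["opening"],robot.get_state()["wrist_force"])
c=camera("top");pickle.dump(c,open("top4.pkl","wb"));crop(c,100,155,270,275,4.7,"t4.png")
E
```

```text
at [0.568  0.4045 0.1286] a 92.04 -> dp [ 0.4  1.  50.4] twist 0.04
0.020345471205905623 [-0.56016164  0.6535191  -0.97948935]
```

View pics/t4.png

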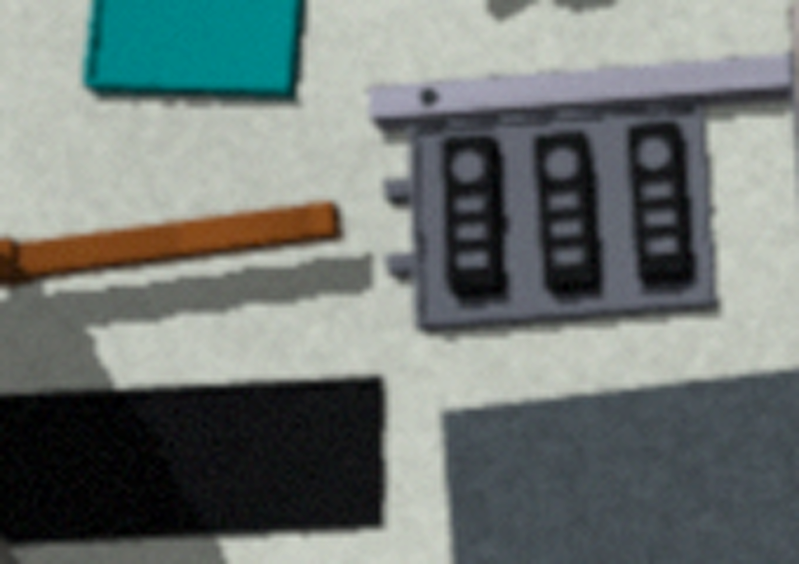

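```bash
python3 - <<'E'
from h import *
np.set_printoptions(precision=4,suppress=True)
t=pickle.load(open("top4.pkl","rb"));P=lambda x,y,z:unproj(t,(x,y),z,4.7,(100,155))
print("tip",P(331,218,.069),"step",P(18,262,.069),"lug",P(398,188,.018),P(400,263,.018),"end",P(414,125,.018),P(420,326,.018),"fence",P(372,118,.03),P(790,91,.03))
E
```

```text
tip [0.5742 0.2049] step [0.5666 0.3743] lug [0.6021 0.1796] [0.558  0.1806] end [0.6387 0.1685] [0.5205 0.1712] fence [0.6414 0.1895] [ 0.6336 -0.0492]
```

>>> {"method": "move_arm", "body": {
  "grip": [10, 10, 10, 10, 10, 10, 10, 10, 10, 10],
  "dp": [
    [0, 2, 20],
    [0, 2, 38],
    [0, 2, 50],
    [0, 2, 50],
    [-8, 2, 50],
    [-16, 2, 50],
    [-22, 2, 50],
    [-26, 2, 50],
    [-28, 2, 50],
    [-28, 2, 50]
  ],
  "twist": [0, 0, 0, 0, 0, 0, 0, 0, 0, 0]
}}

```text
t: 21.55
eef_pos: [0.5717, 0.3761, 0.0787]
tcp_rot: [0.0, 0.695, 0.719, 0.0]
wrist_force: [-0.1, 0.6, -0.0]
opening: 0.0206
grasp_force: 70.6
```

```bash
python3 - <<'E'
from h import *
np.set_printoptions(precision=4,suppress=True)
from cell import robot,camera
print(robot.get_state()["wrist_force"],robot.get_state()["eef_pos"],alpha(robot.get_state()))
c=camera("top");pickle.dump(c,open("top5.pkl","wb"));crop(c,100,155,270,275,4.7,"t5.png")
E
```

```text
[-0.0842  0.5782 -0.0223] [0.5717 0.3761 0.0787] 92.0144123819902
```

View pics/t5.png

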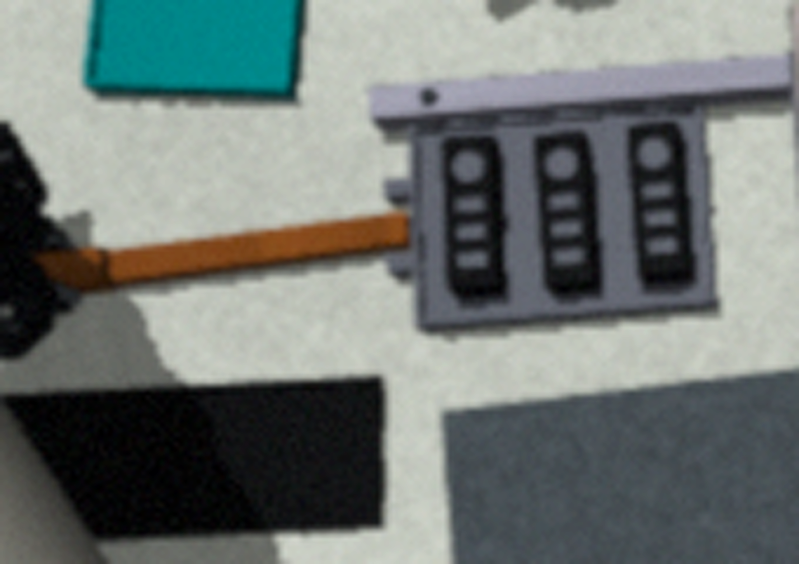

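```bash
cat >> h.py <<'E'
def sled_side(c,x0=.575,ys=None):
    """x of the sled's -x top edge (z .018) at several world y: strongest dark->bright step going -x"""
    T=c["world_to_cam"];g=cv2.GaussianBlur(cv2.cvtColor(c["color"],cv2.COLOR_BGR2GRAY),(3,3),0).astype(np.float32)
    out=[]
    for y in ys:
        xs=np.arange(.545,.49,-.0005);P=np.c_[xs,np.full(len(xs),y),np.full(len(xs),.018)]@T[:3,:3].T+T[:3,3]
        u=(c["fx"]*P[:,0]/P[:,2]+c["cx"]).astype(np.float32)[None];v=(c["fy"]*P[:,1]/P[:,2]+c["cy"]).astype(np.float32)[None]
        p=cv2.remap(g,u,v,cv2.INTER_LINEAR)[0];d=p[6:]-p[:-6];k=d.argmax();out.append((round(float(y),3),round(float(xs[k+3]),4),int(d[k])))
    return out
E
python3 - <<'E'
from h import *
for n in("top3","top5"):
    c=pickle.load(open(n+".pkl","rb"));o=sled_side(c,ys=np.arange(.01,.17,.015));print(o)
    print(np.polyfit([q[0] for q in o],[q[1] for q in o],1))
E
```

```text
[(0.01, 0.511, 29), (0.025, 0.5125, 32), (0.04, 0.5115, 28), (0.055, 0.512, 33), (0.07, 0.5115, 27), (0.085, 0.513, 35), (0.1, 0.512, 26), (0.115, 0.5135, 31), (0.13, 0.512, 27), (0.145, 0.5135, 31), (0.16, 0.515, 30)]
[0.01757576 0.51100606]
[(0.01, 0.511, 31), (0.025, 0.5125, 35), (0.04, 0.5115, 28), (0.055, 0.512, 34), (0.07, 0.5115, 29), (0.085, 0.513, 35), (0.1, 0.512, 27), (0.115, 0.5135, 31), (0.13, 0.512, 29), (0.145, 0.5135, 34), (0.16, 0.515, 32)]
[0.01757576 0.51100606]
```

>>> {"method": "move_arm", "body": {
  "grip": [10, 10, 10, 10, 10, 10, 10, 10, 10, 10],
  "dp": [
    [-2, 0, 0],
    [-5, 0, 0],
    [-9, -0.2, 0],
    [-14, -0.4, 0],
    [-20, -0.6, 0],
    [-27, -0.8, 0],
    [-34, -1.1, 0],
    [-40, -1.4, 0],
    [-44, -1.5, 0],
    [-46, -1.6, 0]
  ],
  "twist": [0, 0, 0, 0, 0, 0, 0, 0, 0, 0]
}}

```text
t: 22.6
eef_pos: [0.5715, 0.3299, 0.0785]
tcp_rot: [-0.0, 0.695, 0.719, -0.0]
wrist_force: [-1.2, 5.4, -0.8]
opening: 0.0204
grasp_force: 70.7
```

```bash
python3 - <<'E'
from h import *
from cell import camera,robot
c=camera("top");pickle.dump(c,open("top6.pkl","wb"));o=sled_side(c,ys=np.arange(-.03,.125,.015));print(o)
print(np.polyfit([q[0] for q in o],[q[1] for q in o],1));s=robot.get_state();print(s["wrist_force"],s["moment"])
E
```

```text
[(-0.03, 0.512, 29), (-0.015, 0.511, 34), (0.0, 0.5115, 32), (0.015, 0.5115, 33), (0.03, 0.513, 30), (0.045, 0.511, 31), (0.06, 0.512, 29), (0.075, 0.512, 31), (0.09, 0.5135, 32), (0.105, 0.5125, 27), (0.12, 0.5125, 30)]
[0.00878788 0.51165   ]
[-0.87244341  2.37413805 -1.15006281] [ 0.39273976  0.18786512 -0.19608125]
```

>>> {"method": "move_arm", "body": {
  "grip": [10, 10, 10, 10, 10, 10, 10, 10, 10, 10],
  "dp": [
    [-4, -0.1, 0],
    [-12, -0.4, 0],
    [-21, -0.7, 0],
    [-30, -1.1, 0],
    [-40, -1.4, 0],
    [-50, -1.8, 0],
    [-60, -2.1, 0],
    [-69, -2.5, 0],
    [-77, -2.8, 0],
    [-82, -3, 0]
  ],
  "twist": [0, 0, 0, 0, 0, 0, 0, 0, 0, 0]
}}

```text
t: 23.65
eef_pos: [0.5711, 0.2481, 0.0784]
tcp_rot: [-0.0, 0.695, 0.719, -0.0]
wrist_force: [-1.7, 6.1, -1.4]
opening: 0.0202
grasp_force: 70.8
```

```bash
python3 - <<'E'
from h import *
from cell import camera,robot
c=camera("top");pickle.dump(c,open("top7.pkl","wb"));o=sled_side(c,ys=np.arange(-.12,.05,.012));print(o)
o=[q for q in o if .508<q[1]<.518];print(np.polyfit([q[0] for q in o],[q[1] for q in o],1));s=robot.get_state();print(s["wrist_force"],s["moment"],s["eef_pos"])
E
```

```text
[(-0.12, 0.509, 18), (-0.108, 0.5075, 29), (-0.096, 0.5085, 24), (-0.084, 0.5205, 1), (-0.072, 0.525, 17), (-0.06, 0.518, 1), (-0.048, 0.5105, 23), (-0.036, 0.5115, 33), (-0.024, 0.5105, 28), (-0.012, 0.5115, 33), (-0.0, 0.5115, 32), (0.012, 0.5105, 31), (0.024, 0.5125, 33), (0.036, 0.511, 29), (0.048, 0.543, 15)]
[0.01926692 0.51120865]
[-0.74364421  2.15415608 -1.34430403] [ 0.49396901  0.09007178 -0.1709725 ] [0.5712008  0.24753039 0.07838702]
```

>>> {"method": "move_arm", "body": {
  "grip": [10, 10, 10, 10, 10, 10, 10, 10, 10, 10],
  "dp": [
    [-4, -0.1, 0],
    [-12, -0.4, 0],
    [-21, -0.7, 0],
    [-31, -1.1, 0],
    [-42, -1.5, 0],
    [-53, -1.9, 0],
    [-64, -2.3, 0],
    [-74, -2.6, 0],
    [-83, -3, 0],
    [-88, -3.2, 0]
  ],
  "twist": [0, 0, 0, 0, 0, 0, 0, 0, 0, 0]
}}

```text
t: 24.7
eef_pos: [0.5711, 0.16, 0.0783]
tcp_rot: [-0.0, 0.694, 0.72, -0.0]
wrist_force: [-1.8, 5.5, -1.2]
opening: 0.0203
grasp_force: 70.7
```

>>> {"method": "move_arm", "body": {
  "grip": [10, 10, 10, 10, 10, 10, 10, 10, 10, 10],
  "dp": [
    [-4, -0.1, 0],
    [-12, -0.4, 0],
    [-21, -0.7, 0],
    [-31, -1.1, 0],
    [-42, -1.5, 0],
    [-53, -1.9, 0],
    [-64, -2.3, 0],
    [-74, -2.6, 0],
    [-83, -3, 0],
    [-88, -3.2, 0]
  ],
  "twist": [0, 0, 0, 0, 0, 0, 0, 0, 0, 0]
}}

```text
t: 25.7
eef_pos: [0.571, 0.0719, 0.0783]
tcp_rot: [-0.0, 0.694, 0.72, -0.0]
wrist_force: [-1.5, 5.6, -0.5]
opening: 0.0206
grasp_force: 70.7
```

>>> {"method": "move_arm", "body": {
  "grip": [10, 10, 10, 10, 10, 10, 10, 10, 10, 10],
  "dp": [
    [-3, -0.1, 0],
    [-7, -0.2, 0],
    [-11, -0.4, 0],
    [-15, -0.5, 0],
    [-19, -0.7, 0],
    [-22, -0.8, 0],
    [-25, -0.9, 0],
    [-27, -1, 0],
    [-29, -1, 0],
    [-30, -1, 0]
  ],
  "twist": [0, 0, 0, 0, 0, 0, 0, 0, 0, 0]
}}

```text
t: 26.7
eef_pos: [0.571, 0.0425, 0.0783]
tcp_rot: [-0.001, 0.694, 0.72, -0.0]
wrist_force: [-3.5, 5.4, -1.1]
opening: 0.0206
grasp_force: 70.8
```

```bash
python3 - <<'E'
from h import *
from cell import camera,robot
c=camera("top");pickle.dump(c,open("top8.pkl","wb"));o=sled_side(c,ys=np.arange(-.32,-.14,.015));print(o)
o=[q for q in o if .50<q[1]<.518 and q[2]>20];print(np.polyfit([q[0] for q in o],[q[1] for q in o],1));s=robot.get_state();print(s["wrist_force"],s["moment"],s["eef_pos"])
E
```

```text
[(-0.32, 0.5055, 26), (-0.305, 0.5065, 34), (-0.29, 0.5055, 31), (-0.275, 0.507, 33), (-0.26, 0.506, 30), (-0.245, 0.507, 33), (-0.23, 0.506, 27), (-0.215, 0.5075, 33), (-0.2, 0.5065, 29), (-0.185, 0.5075, 32), (-0.17, 0.5075, 28), (-0.155, 0.541, 21)]
[0.01090909 0.50926364]
[-1.52032084  5.8135403  -1.57164536] [ 1.01030725  0.50978883 -0.53968591] [0.57101305 0.04241978 0.07827274]
```

>>> {"method": "move_arm", "body": {
  "grip": [10, 10, 10, 10, 10, 10, 10, 10, 10, 10],
  "dp": [
    [-1, 0, 0],
    [-2, -0.1, 0],
    [-3, -0.1, 0],
    [-4, -0.2, 0],
    [-4.5, -0.2, 0],
    [-5, -0.2, 0],
    [-5, -0.2, 0],
    [-5, -0.2, 0],
    [-5, -0.2, 0],
    [-5, -0.2, 0]
  ],
  "twist": [0, 0, 0, 0, 0, 0, 0, 0, 0, 0]
}}

```text
t: 27.75
eef_pos: [0.571, 0.0387, 0.0784]
tcp_rot: [-0.001, 0.694, 0.72, 0.001]
wrist_force: [-2.8, 12.7, -0.5]
opening: 0.0211
grasp_force: 70.9
```

>>> {"method": "move_arm", "body": {
  "grip": [10, 10, 10, 10, 10, 10, 10, 10, 10, 10],
  "dp": [
    [-0.5, 0, 0],
    [-1, 0, 0],
    [-1.5, 0, 0],
    [-2, 0, 0],
    [-2, 0, 0],
    [-2, 0, 0],
    [-2, 0, 0],
    [-2, 0, 0],
    [-2, 0, 0],
    [-2, 0, 0]
  ],
  "twist": [0, 0, 0, 0, 0, 0, 0, 0, 0, 0]
}}

```text
t: 28.75
eef_pos: [0.5711, 0.0383, 0.0786]
tcp_rot: [-0.003, 0.694, 0.72, 0.002]
wrist_force: [-4.8, 23.5, 0.8]
opening: 0.0202
grasp_force: 71.2
```

```bash
python3 - <<'E'
from h import *
from cell import camera,robot
c=camera("top");pickle.dump(c,open("top9.pkl","wb"));o=sled_side(c,ys=np.arange(-.32,-.16,.012));
print(np.polyfit([q[0] for q in o],[q[1] for q in o],1));plan(.569,.405,.0782,92)
E
```

```text
[0.00915751 0.50907326]
at [0.5711 0.0383 0.0786] a 92.17 -> dp [366.5  11.8   0.4] twist 0.17
```

>>> {"method": "move_arm", "body": {
  "grip": [10, 10, 10, 10, 10, 10, 10, 10, 10, 10],
  "dp": [
    [4, 0, 0],
    [12, 0, 0],
    [30, 0, 0],
    [60, 0, 0],
    [100, 0, 0],
    [140, 0, 0],
    [180, 0, 0],
    [220, 0, 0],
    [260, 0, -10],
    [290, 0, -40]
  ],
  "twist": [0, 0, 0, 0, 0, 0, 0, 0, 0, 0]
}}

```text
t: 29.8
eef_pos: [0.5596, 0.3266, 0.1157]
tcp_rot: [-0.0, 0.694, 0.72, -0.003]
wrist_force: [0.8, -0.1, -0.9]
opening: 0.0206
grasp_force: 70.6
```

```bash
python3 - <<'E'
from h import *
from cell import camera,robot
plan(.470,.4165,.130,87.04);s=robot.get_state();print(s["opening"])
c=camera("top");pickle.dump(c,open("top10.pkl","wb"));o=sled_side(c,ys=np.arange(-.32,-.16,.012));
print(np.polyfit([q[0] for q in o],[q[1] for q in o],1));
E
```

```text
at [0.5596 0.3266 0.1157] a 92.09 -> dp [ 93.1 -86.3 -14.3] twist 5.05
0.020566477957616746
[0.00961538 0.50914835]
```

>>> {"method": "move_arm", "body": {
  "grip": [10, 10, 10, 10, 10, 10, 10, 10, 10, 10],
  "dp": [
    [10, 0, -15],
    [30, -15, -15],
    [60, -40, -15],
    [85, -65, -15],
    [92, -80, -15],
    [92, -86, -15],
    [92, -86, -15],
    [92, -86, -15],
    [92, -86, -15],
    [92, -86, -15]
  ],
  "twist": [1, 2, 4, 5, 5, 5, 5, 5, 5, 5]
}}

```text
t: 30.85
eef_pos: [0.4727, 0.4133, 0.1335]
tcp_rot: [0.0, 0.726, 0.688, 0.0]
wrist_force: [-0.2, -0.4, -1.5]
opening: 0.0207
grasp_force: 70.7
```

```bash
python3 - <<'E'
from h import *
from cell import camera,robot
plan(.468,.4165,.0805,87.04);s=robot.get_state();print(s["opening"])
c=camera("top");pickle.dump(c,open("top11.pkl","wb"))
hsv=cv2.cvtColor(c["color"],cv2.COLOR_BGR2HSV);m=cv2.inRange(hsv,(5,120,40),(20,255,255));m[:,:62]=0;m[:,200:]=0;m[:225]=0;m[275:]=0
p=np.argwhere(m)[:,::-1].astype(float);r=cv2.minAreaRect(p.astype(np.float32));print(r)
q=p[p[:,0]>p[:,0].max()-2].mean(0);k=p[abs(p[:,0]-(p[:,0].max()-60))<3].mean(0);print(unproj(c,q,.071),unproj(c,k,.071))
E
```

```text
at [0.4727 0.4133 0.1335] a 86.97 -> dp [ 2.9 -4.9 53. ] twist -0.07
0.02067718481063317
((123.57472229003906, 246.42849731445312), (8.672819137573242, 89.14242553710938), 88.23760986328125)
[0.4627334  0.21530329] [0.4699514  0.36295141]
```

>>> {"method": "move_arm", "body": {
  "grip": [10, 10, 10, 10, 10, 10, 40, 40, 40, 40],
  "dp": [
    [3, -6, 10],
    [3, -6, 28],
    [3, -6, 42],
    [3, -6, 50],
    [3, -6, 53],
    [3, -6, 53],
    [3, -6, 53],
    [3, -6, 53],
    [3, -6, 20],
    [3, -6, -30]
  ],
  "twist": [0, 0, 0, 0, 0, 0, 0, 0, 0, 0],
  "force": 40
}}

```text
t: 31.9
eef_pos: [0.4651, 0.4163, 0.1616]
tcp_rot: [-0.0, 0.725, 0.689, -0.003]
wrist_force: [1.2, 1.1, 0.6]
opening: 0.0339
grasp_force: 0.0
```

```bash
python3 - <<'E'
from h import *
from cell import robot
plan(.44,-.12,.32,179)
E
```

```text
at [0.4651 0.4163 0.1616] a 87.04 -> dp [-536.9    2.7 -158.4] twist -91.96
```

>>> {"method": "move_arm", "body": {
  "grip": [40, 60, 60, 60, 60, 60, 60, 60, 60, 60],
  "dp": [
    [0, 0, -45],
    [-40, 2, -90],
    [-85, 2, -120],
    [-130, 2, -150],
    [-180, 2, -158],
    [-230, 2, -158],
    [-280, 2, -158],
    [-330, 2, -158],
    [-380, 2, -158],
    [-430, 2, -158]
  ],
  "twist": [0, -8, -16, -24, -32, -40, -48, -56, -64, -72]
}}

```text
t: 32.9
eef_pos: [0.4482, 0.027, 0.3222]
tcp_rot: [0.001, 0.199, 0.98, 0.0]
wrist_force: [0.2, 0.5, 0.2]
opening: 0.0513
grasp_force: 0.0
```

```bash
python3 - <<'E'
from h import *
plan(.45,-.22,.32,179)
E
```

```text
at [0.4482 0.027  0.3222] a 157.06 -> dp [ -98.  -226.8    2.2] twist -21.94
```

>>> {"method": "move_arm", "body": {
  "grip": [60, 60, 60, 60, 60, 60, 60, 60, 60, 60],
  "dp": [
    [-18, -44, 0],
    [-36, -88, 0],
    [-54, -132, 0],
    [-72, -176, 0],
    [-78, -191, 0],
    [-78, -191, 0],
    [-78, -191, 0],
    [-78, -191, 0],
    [-78, -191, 0],
    [-78, -191, 0]
  ],
  "twist": [-8, -16, -20, -20, -20, -20, -20, -20, -20, -20]
}}

```text
t: 33.9
eef_pos: [0.445, -0.1767, 0.3217]
tcp_rot: [0.0, 0.028, 1.0, -0.0]
wrist_force: [0.1, -0.5, 0.2]
opening: 0.0515
grasp_force: 0.0
```

```bash
python3 - <<'E'
from h import *
from cell import robot,camera
plan(.45,-.22,.32,179)
s=robot.get_state();c=wcam(camera("wrist"),s);pickle.dump(c,open("w6.pkl","wb"))
t=camera("top");pickle.dump(t,open("top12.pkl","wb"))
a=cv2.resize(c["color"],(800,600),interpolation=cv2.INTER_CUBIC)
cv2.imwrite("pics/w6.png",a)
E
```

```text
at [ 0.445  -0.1767  0.3217] a 176.85 -> dp [ -7.3 -42.9   1.7] twist -2.15
```

View pics/w6.png

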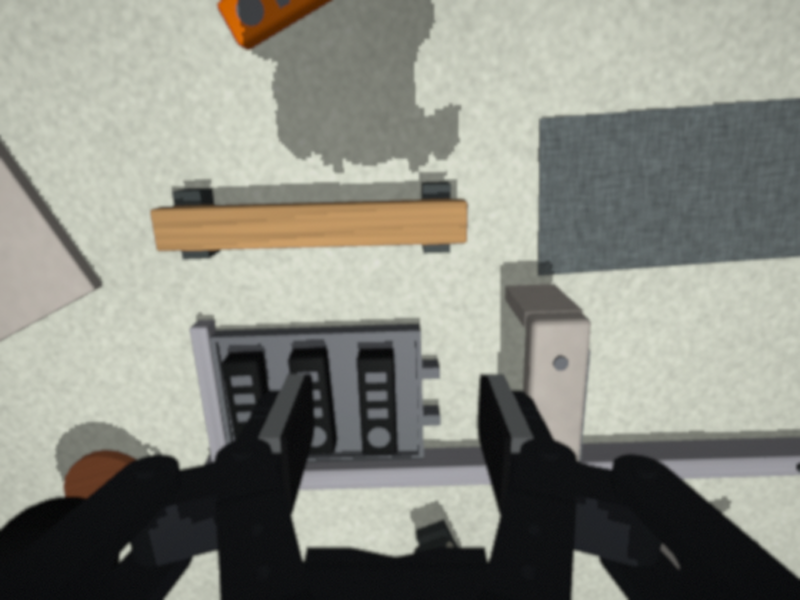

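```bash
python3 - <<'E'
from h import *
np.set_printoptions(precision=4,suppress=True)
c=pickle.load(open("w6.pkl","rb"));P=lambda x,y,z:unproj(c,(x,y),z,800/560)
def dirn(a,b): d=b-a;return np.degrees(np.arctan2(d[1],d[0]))
R=[P(152,209,.045),P(466,201,.045),P(466,243,.045),P(157,250,.045)]
print("rail",np.array(R),np.mean(R,0),dirn(R[0],R[1])-90,dirn(R[3],R[2])-90,"foot y",P(194,200,.0),P(437,190,0))
for n,a,b in (("L",(223,354),(263,351)),("M",(290,349),(326,347)),("R",(358,351),(394,350))):
    A,B=P(*a,.034),P(*b,.034);m=(A+B)/2;print(n,"end mid",m,"w",np.hypot(*(A-B)),"yaw",dirn(A,B)-90,"centre",m+[.045,0])
Q=[P(358,351,.034),P(394,350,.034),P(397,452,.034),P(368,453,.034)];print("R box",np.mean(Q,0),dirn(Q[1],Q[2]),dirn(Q[0],Q[3]))
print("sled trail",P(421,323,.018),P(421,455,.018),"hood",P(527,330,.085),P(588,330,.085))
t=pickle.load(open("top12.pkl","rb"))["color"];print(t[160:260:12,240:400:16].mean(2).astype(int))
E
```

```text
rail [[ 0.4032 -0.3418]
 [ 0.4096 -0.1264]
 [ 0.4387 -0.1268]
 [ 0.4317 -0.3441]] [ 0.4208 -0.2348] -1.71006234407119 -1.8376681437166127 foot y [ 0.4028 -0.3301] [ 0.4056 -0.1425]
L end mid [ 0.5176 -0.2991] w 0.03135678619496199 yaw 1.4682677218891342 centre [ 0.5626 -0.2991]
M end mid [ 0.5166 -0.2483] w 0.027976865335051563 yaw 0.277415647684947 centre [ 0.5616 -0.2483]
R end mid [ 0.5216 -0.196 ] w 0.027907300175454786 yaw -1.4300522567713045 centre [ 0.5666 -0.196 ]
R box [ 0.5676 -0.1963] -1.648024884631541 0.7197405598688635
sled trail [ 0.5069 -0.1597] [ 0.629  -0.1646] hood [ 0.4905 -0.0928] [ 0.4927 -0.0529]
[[122 127 112 123 123 121 105  80  76  79]
 [102 103 114  39  38  44 105  97  59  65]
 [126 126 111 124 112  14  99  81  95 102]
 [127 125 103 115 125  61  88  99 109  99]
 [127 125  81 101  31  66  75 103 114 102]
 [123 125 105  82  71  65  91 105 114 101]
 [121 122  99  66 127  79  96 109 111  99]
 [ 45  51  52 123  87  84 100 111 110  99]
 [ 53  49  49 126  64  90  99 113 106  97]]
```

```bash
cat >> h.py <<'E'
def endrow(im):
    """image row of the held remote's near end (bright->dark step down the middle columns)"""
    g=cv2.cvtColor(im,cv2.COLOR_BGR2GRAY).astype(float)
    o=[]
    for a,b in((255,270),(270,285),(285,300)):
        p=g[140:225,a:b].mean(1);d=p[:-4]-p[4:];o.append((int(d.argmax())+142,int(d.max())))
    return o
E
python3 - <<'E'
from h import *
np.set_printoptions(precision=4,suppress=True)
for n in("w2","w3","w4"): print(n,endrow(cv2.imread(f"pics/{n}.png")))
c=pickle.load(open("top0.pkl","rb"));P=lambda x,y,z:unproj(c,(x,y),z,800/560)
print("globe foot",P(588,222,0),"ball",P(603,204,.095),"clock",P(432,205,0),"mug",P(318,205,0))
plan(.575,-.196,.15,178.5)
E
```

```text
w2 [(183, 54), (183, 56), (183, 56)]
w3 [(143, 83), (143, 88), (143, 86)]
w4 [(152, 75), (153, 75), (154, 65)]
globe foot [ 0.6574 -0.4531] ball [ 0.6564 -0.4502] clock [ 0.723  -0.1538] mug [0.7455 0.0695]
at [ 0.445  -0.177   0.3216] a 176.82 -> dp [-130.8  -11.8  171.6] twist -1.68
```

>>> {"method": "move_arm", "body": {
  "grip": [45, 45, 45, 45, 45, 45, 45, 45, 45, 45],
  "dp": [
    [-40, -4, 40],
    [-80, -8, 80],
    [-120, -12, 120],
    [-130, -13, 160],
    [-130, -13, 180],
    [-130, -13, 180],
    [-130, -13, 200],
    [-130, -13, 215],
    [-130, -13, 227],
    [-130, -13, 229.5]
  ],
  "twist": [-1.7, -1.7, -1.7, -1.7, -1.7, -1.7, -1.7, -1.7, -1.7, -1.7]
}}

```text
t: 35.0
eef_pos: [0.5734, -0.1977, 0.0914]
tcp_rot: [-0.001, 0.013, 1.0, 0.0]
wrist_force: [0.7, 0.2, 0.2]
opening: 0.0386
grasp_force: 0.0
```

```bash
cat >> h.py <<'E'
def chk():
    """held-remote view: finger/remote edges along row 250 and end row"""
    from cell import robot,camera
    s=robot.get_state();im=camera("wrist")["color"];g=cv2.cvtColor(im,cv2.COLOR_BGR2GRAY).astype(int)
    print("pos",np.round(s["eef_pos"],4),"a",round(alpha(s),2),"open",round(s["opening"],4),"F",np.round(s["wrist_force"],1),round(s["grasp_force"]))
    print("col 277 rows165-200",g[165:200:2,272:284].mean(1).astype(int));print("row 215-225 cols 200-360",g[215:225,200:360:5].mean(0).astype(int))
E
python3 -c "
from h import *
chk();im=cv2.imread('pics/w3.png',0).astype(int);print('w3',im[165:200:2,272:284].mean(1).astype(int),im[215:225,200:360:5].mean(0).astype(int))"
```

```text
pos [ 0.5734 -0.1977  0.0914] a 178.46 open 0.0386 F [0.7 0.2 0.2] 0
col 277 rows165-200 [77 77 77 77 77 76 58 21 13 12 13 14 15 16 17 17 17 17]
row 215-225 cols 200-360 [76 76 76 76 76 76 76 69 16 17 17 36 38 37 38 38 38 38 37 28 17 17 17 76
 76 76 76 76 76 75 61 76]
w3 [78 78 78 78 78 78 77 55 17 12 13 13 13 15 16 16 17 17] [76 76 76 76 76 76 76 76 22 16 16 20 26 26 26 26 26 26 26 26 17 17 15 54
 76 76 76 76 76 76 64 75]
```

```bash
python3 - <<'E'
from h import *
np.set_printoptions(precision=4,suppress=True)
from cell import robot,camera
s=robot.get_state();c=wcam(camera("wrist"),s)
print(unproj(c,(277,178),.012)-s["eef_pos"][:2],unproj(c,(277,178),.034)-s["eef_pos"][:2])
# w2: remote on mat, end row 183, bottom z .002
s2=dict(s);s2["eef_pos"]=np.array([.4198,.1212,.0763]);a=np.radians(173.92/2);s2["tcp_rot"]=np.array([0,np.cos(a),np.sin(a),0]);c2=wcam(dict(c),s2)
print("w2",unproj(c2,(280,184),.002)-s2["eef_pos"][:2])
plan(.4213+.0018+.0018,-.171,.145,178.4)
E
```

```text
[-0.0449  0.0014] [-0.0498  0.0015]
w2 [-0.0431  0.0061]
at [ 0.5738 -0.1979  0.0923] a 178.46 -> dp [149.6  22.9 -52.7] twist 0.06
```

>>> {"method": "move_arm", "body": {
  "grip": [20, 20, 20, 20, 20, 20, 20, 20, 20, 20],
  "dp": [
    [0, 0, 0],
    [0, 0, 0],
    [0, 0, 0],
    [0, 0, 0],
    [0, 0, -10],
    [0, 0, -35],
    [0, 0, -62],
    [0, 0, -62],
    [30, 5, -62],
    [60, 10, -62]
  ],
  "twist": [0, 0, 0, 0, 0, 0, 0, 0, 0, 0]
}}

```text
t: 36.1
eef_pos: [0.5136, -0.1861, 0.1534]
tcp_rot: [-0.0, 0.013, 1.0, 0.0]
wrist_force: [-0.2, -0.5, 0.5]
opening: 0.0288
grasp_force: 39.9
```

```bash
python3 -c "
from h import *
chk();plan(.424,-.171,.1255,178.4)"
```

```text
pos [ 0.5136 -0.1861  0.1534] a 178.47 open 0.0288 F [-0.2 -0.5  0.5] 40
col 277 rows165-200 [149 149 147 146 139  84  19  12  13  13  14  15  16  16  17  17  17  17]
row 215-225 cols 200-360 [ 98  99 102 102 102 100 100  98  35  17  16  28  58  58  58  58  58  58
  58  58  17  17  16 158 235 234 235 235 239 236 237 237]
at [ 0.5095 -0.1852  0.1532] a 178.45 -> dp [85.9 11.9 27.7] twist 0.05
```

>>> {"method": "move_arm", "body": {
  "grip": [20, 20, 20, 20, 20, 20, 20, 20, 20, 20],
  "dp": [
    [20, 4, 0],
    [50, 8, 0],
    [75, 11, 0],
    [85, 12, 0],
    [85, 12, 0],
    [85, 12, 8],
    [85, 12, 16],
    [85, 12, 22],
    [85, 12, 26],
    [85, 12, 26]
  ],
  "twist": [0, 0, 0, 0, 0, 0, 0, 0, 0, 0]
}}

```text
t: 37.15
eef_pos: [0.4295, -0.1719, 0.127]
tcp_rot: [-0.001, 0.013, 1.0, 0.0]
wrist_force: [-0.1, 0.3, -0.6]
opening: 0.0283
grasp_force: 39.9
```

```bash
python3 -c "
from h import *
chk();plan(.4245,-.171,.1255,178.4)"
```

```text
pos [ 0.4295 -0.1719  0.127 ] a 178.47 open 0.0283 F [-0.1  0.3 -0.6] 40
col 277 rows165-200 [150 151 151 151 145  88  19  13  13  13  14  15  16  16  16  17  17  16]
row 215-225 cols 200-360 [ 90  91  91  91  91  91  91  90  33  16  16  28  57  57  57  57  57  57
  57  57  17  16  15  67  76  76  76  76  76  77  92 109]
at [ 0.4296 -0.1719  0.1275] a 178.47 -> dp [5.1 0.8 2. ] twist 0.07
```

>>> {"method": "move_arm", "body": {
  "grip": [20, 20, 20, 20, 20, 20, 42, 42, 42, 42],
  "dp": [
    [2, 0, 0],
    [5, 1, 0],
    [5, 1, 0],
    [5, 1, 1],
    [5, 1, 2],
    [5, 1, 2.5],
    [5, 1, 2.5],
    [5, 1, 2.5],
    [5, 1, 2.5],
    [5, 1, 2.5]
  ],
  "twist": [0, 0, 0, 0, 0, 0, 0, 0, 0, 0]
}}

```text
t: 38.2
eef_pos: [0.4246, -0.1709, 0.1254]
tcp_rot: [-0.0, 0.013, 1.0, 0.0]
wrist_force: [-0.2, 0.1, -0.2]
opening: 0.0358
grasp_force: 0.0
```

```bash
python3 -c "
from h import *
chk();plan(.572,-.249,.0915,178.4)"
```

```text
pos [ 0.4246 -0.1709  0.1254] a 178.46 open 0.0358 F [-0.2  0.1 -0.2] 0
col 277 rows165-200 [152 152 151 149 148 112  34  12  12  13  14  15  16  16  16  16  16  17]
row 215-225 cols 200-360 [150 152 151 157 157 158 155 155  44  16  17  30  52  52  52  52  52  52
  53  52  17  16  15  44  50  50  49  50  50  80 184 235]
at [ 0.4246 -0.1709  0.1254] a 178.46 -> dp [-149.4  -74.2   33.9] twist 0.06
```

>>> {"method": "move_arm", "body": {
  "grip": [42, 42, 45, 45, 45, 45, 45, 45, 45, 45],
  "dp": [
    [0, 0, -20],
    [0, 0, -45],
    [-30, -15, -45],
    [-70, -35, -45],
    [-110, -55, -45],
    [-145, -72, -45],
    [-149, -74, -45],
    [-149, -74, -20],
    [-149, -74, 12],
    [-149, -74, 28]
  ],
  "twist": [0, 0, 0, 0, 0, 0, 0, 0, 0, 0]
}}

```text
t: 39.25
eef_pos: [0.5703, -0.2483, 0.0947]
tcp_rot: [-0.002, 0.013, 1.0, 0.001]
wrist_force: [-0.0, 0.3, -0.6]
opening: 0.0385
grasp_force: 0.0
```

```bash
python3 -c "
from h import *
chk();plan(.572,-.249,.0915,178.4)"
```

```text
pos [ 0.5703 -0.2483  0.0947] a 178.46 open 0.0385 F [-0.   0.3 -0.6] 0
col 277 rows165-200 [78 77 77 77 76 53 16 12 13 13 14 15 16 17 17 17 17 16]
row 215-225 cols 200-360 [76 76 76 76 76 76 29 16 16 33 55 56 57 58 59 60 60 56 17 16 15 74 76 76
 76 76 76 76 76 76 76 76]
at [ 0.5697 -0.248   0.0929] a 178.46 -> dp [-2.3 -0.9  1.4] twist 0.06
```

>>> {"method": "move_arm", "body": {
  "grip": [45, 45, 45, 20, 20, 20, 20, 20, 20, 20],
  "dp": [
    [0, -2, 0],
    [0, -4, 3],
    [0, -4, 3],
    [0, -4, 3],
    [0, -4, 3],
    [0, -4, 3],
    [0, -4, 3],
    [0, -4, -20],
    [0, -4, -45],
    [0, -4, -60]
  ],
  "twist": [0, 0, 0, 0, 0, 0, 0, 0, 0, 0]
}}

```text
t: 40.3
eef_pos: [0.5719, -0.253, 0.1597]
tcp_rot: [0.001, 0.013, 1.0, -0.0]
wrist_force: [0.1, -0.3, 0.2]
opening: 0.0288
grasp_force: 40.0
```

```bash
python3 -c "
from h import *
chk();plan(.423,-.236,.1255,178.4)"
```

```text
pos [ 0.5719 -0.253   0.1597] a 178.46 open 0.0288 F [ 0.1 -0.3  0.2] 40
col 277 rows165-200 [77 77 66 27 12 13 13 14 15 15 17 17 17 17 17 17 16 17]
row 215-225 cols 200-360 [ 97  41  38  17  61 142 143 143  58  16  17  40  76  76  75  76  76  75
  76  68  16  17  16 145 146 145 145 145 144 144 144 143]
at [ 0.5725 -0.2532  0.1619] a 178.46 -> dp [149.9  13.2  36.4] twist 0.06
```

>>> {"method": "move_arm", "body": {
  "grip": [20, 20, 20, 20, 20, 20, 20, 20, 20, 20],
  "dp": [
    [30, 4, 0],
    [70, 7, 0],
    [110, 10, 0],
    [140, 13, 0],
    [147, 13, 0],
    [147, 13, 10],
    [147, 13, 20],
    [147, 13, 28],
    [147, 13, 31],
    [147, 13, 31]
  ],
  "twist": [0, 0, 0, 0, 0, 0, 0, 0, 0, 0]
}}

```text
t: 41.35
eef_pos: [0.4257, -0.2358, 0.128]
tcp_rot: [0.0, 0.013, 1.0, 0.0]
wrist_force: [-8.3, 4.9, 23.9]
opening: 0.0286
grasp_force: 44.3
```

```bash
python3 -c "
from h import *
chk();plan(.425,-.236,.1255,178.4)"
```

```text
pos [ 0.4257 -0.2358  0.128 ] a 178.51 open 0.0286 F [-8.3  4.9 23.9] 44
col 277 rows165-200 [147 151 126  46  13  13  13  14  15  16  16  16  17  17  16  17  17  16]
row 215-225 cols 200-360 [102 102 102 104 105 104 106 104  40  16  16  35  76  76  76  75  76  76
  76  73  17  17  16 105 108 111 111 112 109 108 108 108]
at [ 0.4257 -0.2357  0.128 ] a 178.51 -> dp [ 0.7 -0.3  2.5] twist 0.11
```

>>> {"method": "move_arm", "body": {
  "grip": [20, 20, 20, 20, 42, 42, 42, 42, 42, 42],
  "dp": [
    [0, 0, -1],
    [0, 0, -1.8],
    [0, 0, -1.8],
    [0, 0, -1.8],
    [0, 0, -1.8],
    [0, 0, -1.8],
    [0, 0, -1.8],
    [0, 0, -1.8],
    [0, 0, -1.8],
    [0, 0, -1.8]
  ],
  "twist": [0, 0, 0, 0, 0, 0, 0, 0, 0, 0]
}}

```text
t: 42.4
eef_pos: [0.4249, -0.2359, 0.1282]
tcp_rot: [-0.0, 0.013, 1.0, 0.0]
wrist_force: [-0.7, -0.1, -0.1]
opening: 0.0359
grasp_force: 0.0
```

```bash
python3 -c "
from h import *
chk();plan(.570,-.306,.0925,178.4)"
```

```text
pos [ 0.4249 -0.2359  0.1282] a 178.46 open 0.0359 F [-0.7 -0.1 -0.1] 0
col 277 rows165-200 [146 148 152 113  32  13  13  13  15  15  16  16  17  17  16  17  17  17]
row 215-225 cols 200-360 [113 112 113 114 116 117 119 117  49  16  17  36  75  75  76  75  75  76
  75  71  17  17  15 116 119 121 121 122 121 120 119 120]
at [ 0.4249 -0.2359  0.1283] a 178.46 -> dp [-147.   -66.1   35.8] twist 0.06
```

>>> {"method": "move_arm", "body": {
  "grip": [42, 42, 45, 45, 45, 45, 45, 45, 45, 45],
  "dp": [
    [0, 0, -20],
    [0, 0, -42],
    [-30, -15, -42],
    [-70, -35, -42],
    [-110, -55, -42],
    [-143, -64, -42],
    [-147, -66, -42],
    [-147, -66, -20],
    [-147, -66, 6],
    [-147, -66, 20]
  ],
  "twist": [0, 0, 0, 0, 0, 0, 0, 0, 0, 0]
}}

```text
t: 43.45
eef_pos: [0.569, -0.3053, 0.1061]
tcp_rot: [-0.001, 0.013, 1.0, 0.001]
wrist_force: [-0.4, 0.1, -0.1]
opening: 0.0384
grasp_force: 0.0
```

```bash
python3 -c "
from h import *
chk();plan(.570,-.306,.096,178.4)"
```

```text
pos [ 0.569  -0.3053  0.1061] a 178.46 open 0.0384 F [-0.4  0.1 -0.1] 0
col 277 rows165-200 [77 77 77 77 68 28 13 13 13 15 16 16 16 17 17 17 17 17]
row 215-225 cols 200-360 [118 115 117 119 100  76  64  76  76  20  17  17  72  76  76  76  76  76
  76  69  16  16  20  76  76  76  76  76  76  76  76  76]
at [ 0.5684 -0.305   0.1044] a 178.46 -> dp [-1.6 -0.9  8.4] twist 0.06
```

>>> {"method": "move_arm", "body": {
  "grip": [45, 45, 45, 45, 20, 20, 20, 20, 20, 20],
  "dp": [
    [0, 0, 5],
    [0, 0, 10],
    [0, 0, 12],
    [0, 0, 12],
    [0, 0, 12],
    [0, 0, 12],
    [0, 0, 12],
    [0, 0, -5],
    [0, 0, -30],
    [0, 0, -48]
  ],
  "twist": [0, 0, 0, 0, 0, 0, 0, 0, 0, 0]
}}

```text
t: 44.5
eef_pos: [0.5701, -0.3058, 0.1574]
tcp_rot: [0.0, 0.013, 1.0, -0.0]
wrist_force: [1.4, -0.7, -0.6]
opening: 0.0288
grasp_force: 39.6
```

```bash
python3 -c "
from h import *
chk();plan(.423,-.301,.130,178.4)"
```

```text
pos [ 0.5701 -0.3058  0.1574] a 178.46 open 0.0288 F [ 1.4 -0.7 -0.6] 40
col 277 rows165-200 [77 77 77 77 72 38 13 13 13 13 14 16 16 17 16 17 17 16]
row 215-225 cols 200-360 [232 231 234 195 200 195 203 154  82  16  16  29  65  66  66  66  67  67
  67  60  17  17  17 146 146 146 145 145 144 144 144 142]
at [ 0.5709 -0.3063  0.1606] a 178.46 -> dp [147.9   1.3  30.6] twist 0.06
```

>>> {"method": "move_arm", "body": {
  "grip": [20, 20, 20, 20, 20, 20, 20, 20, 20, 20],
  "dp": [
    [30, 1, 0],
    [70, 1, 0],
    [110, 1, 0],
    [142, 1, 0],
    [148, 1, 0],
    [148, 1, 8],
    [148, 1, 16],
    [148, 1, 23],
    [148, 1, 26],
    [148, 1, 26]
  ],
  "twist": [0, 0, 0, 0, 0, 0, 0, 0, 0, 0]
}}

```text
t: 45.55
eef_pos: [0.4226, -0.3006, 0.1301]
tcp_rot: [-0.0, 0.013, 1.0, 0.0]
wrist_force: [-1.9, 2.0, 5.6]
opening: 0.0286
grasp_force: 40.4
```

```bash
python3 -c "
from h import *
chk();plan(.4216,-.301,.1285,178.4)"
```

```text
pos [ 0.4226 -0.3006  0.1301] a 178.5 open 0.0286 F [-1.9  2.   5.6] 40
col 277 rows165-200 [150 152 154 154 142  73  15  12  13  13  15  16  16  16  17  16  17  17]
row 215-225 cols 200-360 [109 108  83  64  64  64  64  64  37  15  16  29  65  65  65  66  66  67
  66  60  16  16  16 112 112 115 114 115 115 114 115 116]
at [ 0.4226 -0.3006  0.1301] a 178.5 -> dp [ 1.  -0.5  1.6] twist 0.1
```

Light contact; release, rise and step aside to check all from the top camera.

>>> {"method": "move_arm", "body": {
  "grip": [20, 20, 42, 42, 42, 42, 42, 42, 42, 42],
  "dp": [
    [1, 0, 0],
    [1, 0, 0],
    [1, 0, 0],
    [1, 0, 0],
    [1, 0, -10],
    [1, 0, -40],
    [1, 0, -80],
    [1, 0, -120],
    [1, 0, -160],
    [1, 0, -180]
  ],
  "twist": [0, 0, 0, 0, 0, 0, 0, 0, 0, 0]
}}

```text
t: 46.6
eef_pos: [0.4212, -0.301, 0.3148]
tcp_rot: [0.002, 0.014, 1.0, -0.001]
wrist_force: [0.2, -1.7, -0.3]
opening: 0.036
grasp_force: 0.0
```

```bash
python3 - <<'E'
from h import *
np.set_printoptions(precision=4,suppress=True)
from cell import robot,camera
s=robot.get_state();c=wcam(camera("wrist"),s);pickle.dump(c,open("w7.pkl","wb"));cv2.imwrite("pics/w7.png",c["color"])
plan(.30,-.45,.32,178.4)
E
```

```text
at [ 0.4215 -0.3011  0.3167] a 178.45 -> dp [ 117.4 -152.1   -3.3] twist 0.05
```

>>> {"method": "move_arm", "body": {
  "grip": [42, 42, 42, 42, 42, 42, 42, 42, 42, 42],
  "dp": [
    [35, -33, 0],
    [70, -66, 0],
    [105, -99, 0],
    [140, -132, 0],
    [175, -165, 0],
    [200, -190, 0],
    [210, -205, 0],
    [210, -205, 0],
    [210, -205, 0],
    [210, -205, 0]
  ],
  "twist": [0, 0, 0, 0, 0, 0, 0, 0, 0, 0]
}}

```text
t: 47.65
eef_pos: [0.2066, -0.4994, 0.3105]
tcp_rot: [0.0, 0.013, 1.0, 0.0]
wrist_force: [-0.2, 0.4, -0.3]
opening: 0.0359
grasp_force: 0.0
```

```bash
python3 - <<'E'
from h import *
np.set_printoptions(precision=4,suppress=True)
from cell import robot,camera
print(robot.get_state()["eef_pos"])
t=camera("top");pickle.dump(t,open("topF.pkl","wb"));t0=pickle.load(open("top0.pkl","rb"))
im=t["color"];g=cv2.cvtColor(im,cv2.COLOR_BGR2GRAY)
# remotes: dark blobs near the rail
m=(g<45).astype(np.uint8);m[:, :290]=0;m[:,410:]=0;m[:200]=0;m[310:]=0
m=cv2.morphologyEx(m,cv2.MORPH_CLOSE,np.ones((7,3)))
n,l,st,ce=cv2.connectedComponentsWithStats(m)
for i in range(1,n):
    if st[i,4]>150:
        r=cv2.minAreaRect(np.argwhere(l==i)[:,::-1].astype(np.float32));b=cv2.boxPoints(r)
        W=np.array([unproj(t,p,.067) for p in b]);print(st[i],"c",W.mean(0),"sides",np.linalg.norm(W[1]-W[0]),np.linalg.norm(W[2]-W[1]),W)
# stick
hsv=cv2.cvtColor(im,cv2.COLOR_BGR2HSV);k=cv2.inRange(hsv,(5,120,40),(20,255,255));k[:,:62]=0;k[:,200:]=0;k[:225]=0;k[275:]=0
p=np.argwhere(k)[:,::-1].astype(np.float32);b=cv2.boxPoints(cv2.minAreaRect(p));print("stick",np.array([unproj(t,q,.021) for q in b]))
d=cv2.absdiff(im,t0["color"]).max(2)
for nm,(x,y) in dict(mug=(313,190),clock=(430,188),globe=(597,208),note=(657,325)).items():
    u,v=int(x*.7),int(y*.7);print(nm,d[v-28:v+28,u-30:u+30].mean().round(1),(d[v-28:v+28,u-30:u+30]>25).sum())
o=sled_side(t,ys=np.arange(-.32,-.165,.012));print(np.polyfit([q[0] for q in o],[q[1] for q in o],1))
crop(t,290,150,450,270,5,"fin.png")
E
```

```text
[ 0.2066 -0.4994  0.3105]
[367 223  20  37 504] c [ 0.4211 -0.3016] sides 0.04536654707297073 0.09035076833949593 [[ 0.4636 -0.2761]
 [ 0.4687 -0.3212]
 [ 0.3785 -0.3266]
 [ 0.3737 -0.2824]]
[342 226  15  36 449] c [ 0.4215 -0.2351] sides 0.03332472591746689 0.08937482242717304 [[ 0.4664 -0.2209]
 [ 0.4657 -0.2543]
 [ 0.3765 -0.2489]
 [ 0.3772 -0.2162]]
[308 228  23  36 498] c [ 0.4236 -0.16  ] sides 0.05538606333773999 0.08789392797238844 [[ 0.47   -0.1376]
 [ 0.4645 -0.1928]
 [ 0.3773 -0.182 ]
 [ 0.3827 -0.1278]]
stick [[0.5066 0.4977]
 [0.4978 0.2245]
 [0.4751 0.224 ]
 [0.4839 0.4959]]
mug 2.2 0
clock 2.2 0
globe 2.5 0
note 2.1 0
[0.0098 0.5093]
```

>>> {"method": "move_arm", "body": {
  "grip": [42, 42, 42, 42, 42, 42, 42, 42, 42, 42],
  "dp": [
    [-12, 45, 0],
    [-24, 90, 0],
    [-35, 135, 0],
    [-47, 180, 0],
    [-58, 225, 0],
    [-70, 270, 0],
    [-82, 315, 0],
    [-93, 360, 0],
    [-105, 405, 0],
    [-117, 450, 0]
  ],
  "twist": [0, 4, 8, 12, 16, 20, 24, 28, 32, 36]
}}

```text
t: 48.7
eef_pos: [0.3345, -0.0508, 0.3107]
tcp_rot: [0.001, 0.322, 0.947, 0.0]
wrist_force: [1.6, -1.1, -0.1]
opening: 0.0358
grasp_force: 0.0
```

```bash
python3 - <<'E'
from h import *
np.set_printoptions(precision=4,suppress=True)
plan(.48,.40,.28,88)
for n in("top12","topF"):
    t=pickle.load(open(n+".pkl","rb"));hsv=cv2.cvtColor(t["color"],cv2.COLOR_BGR2HSV);k=cv2.inRange(hsv,(5,120,40),(20,255,255));k[:,:62]=0;k[:,190:]=0;k[:225]=0;k[275:]=0
    for u in (70,85,95,110,130,150,165): 
        v=np.flatnonzero(k[:,u]);print(n,u,v.min() if len(v) else None,v.max() if len(v) else None,unproj(t,(u,v.mean()),.021) if len(v) else "")
    v=np.argwhere(k);print(v[:,1].min(),v[:,1].max())
E
```

```text
at [ 0.3345 -0.0508  0.3107] a 142.37 -> dp [160.  445.9  30.7] twist 54.37
top12 70 241 249 [0.495  0.4833]
top12 85 240 248 [0.4937 0.4442]
top12 95 240 247 [0.4924 0.4181]
top12 110 240 246 [0.4898 0.379 ]
top12 130 238 245 [0.4886 0.3268]
top12 150 237 243 [0.4873 0.2744]
top12 165 236 242 [0.4861 0.2352]
65 169
topF 70 241 249 [0.495  0.4833]
topF 85 240 248 [0.4937 0.4442]
topF 95 240 247 [0.4924 0.4181]
topF 110 240 246 [0.4898 0.379 ]
topF 130 238 245 [0.4886 0.3268]
topF 150 237 243 [0.4873 0.2744]
topF 165 236 242 [0.4861 0.2352]
65 169
```

>>> {"method": "move_arm", "body": {
  "grip": [45, 45, 45, 45, 45, 45, 45, 45, 45, 45],
  "dp": [
    [16, 44, 0],
    [32, 89, 0],
    [48, 133, 0],
    [64, 178, 0],
    [80, 223, 5],
    [96, 268, 10],
    [112, 312, 15],
    [128, 357, 20],
    [144, 401, 30],
    [160, 446, 30]
  ],
  "twist": [5, 10, 16, 22, 28, 34, 40, 46, 52, 54]
}}

```text
t: 49.7
eef_pos: [0.4786, 0.4004, 0.2792]
tcp_rot: [-0.0, 0.717, 0.697, -0.001]
wrist_force: [0.1, -0.6, 0.1]
opening: 0.0383
grasp_force: 0.0
```

>>> {"method": "move_arm", "body": {
  "grip": [45, 45, 45, 45, 45, 45, 45, 45, 45, 45],
  "dp": [
    [0, 0, 0],
    [0, 0, 0],
    [0, 0, 0],
    [0, 0, 0],
    [0, 0, 0],
    [0, 0, 0],
    [0, 0, 0],
    [0, 0, 0],
    [0, 0, 0],
    [0, 0, 0]
  ],
  "twist": [0, 0, 0, 0, 0, 0, 0, 0, 0, 0]
}}

```text
t: 50.7
eef_pos: [0.4797, 0.3977, 0.2802]
tcp_rot: [0.0, 0.717, 0.698, -0.0]
wrist_force: [0.5, -0.2, -0.8]
opening: 0.0384
grasp_force: 0.0
```

```bash
python3 - <<'E'
from h import *
np.set_printoptions(precision=4,suppress=True)
from cell import robot,camera
s=robot.get_state();c=wcam(camera("wrist"),s);pickle.dump(c,open("w8.pkl","wb"));cv2.imwrite("pics/w8.png",c["color"])
plan(.4925,.42,.08,88)
hsv=cv2.cvtColor(c["color"],cv2.COLOR_BGR2HSV);k=cv2.inRange(hsv,(3,110,60),(19,255,255))
n,l,st,ce=cv2.connectedComponentsWithStats(k)
for i in range(1,n):
    if st[i,4]>300:
        print(st[i])
        for v in range(st[i,1]+3,st[i,1]+st[i,3]-2,18):
            u=np.flatnonzero(l[v]==i);print(v,u.min(),u.max(),"z.029",unproj(c,(u.min(),v),.029),unproj(c,(u.max(),v),.029),"z.021",unproj(c,(u.mean(),v),.021))
g=cv2.cvtColor(c["color"],cv2.COLOR_BGR2GRAY)
for v in (120,170,220):
    b=np.flatnonzero(g[v]<40);print("dark",v,b.min(),b.max(),unproj(c,(b.min(),v),.008),unproj(c,(b.max(),v),.008))
b=np.flatnonzero(g[:300,260:270].mean(1)<60);print(b.min(),unproj(c,(265,b.min()),.008))
E
```

```text
at [0.4796 0.3977 0.2802] a 88.46 -> dp [ 22.6  12.3 200.2] twist 0.46
[ 277   74   27  261 5747]
77 278 303 z.029 [0.4826 0.492 ] [0.504  0.4914] z.021 [0.4936 0.4921]
95 278 303 z.029 [0.4822 0.4773] [0.5039 0.4767] z.021 [0.4934 0.4771]
113 278 302 z.029 [0.4818 0.4622] [0.503  0.4616] z.021 [0.4927 0.4616]
131 277 302 z.029 [0.4805 0.4466] [0.5029 0.446 ] z.021 [0.492  0.4456]
149 277 301 z.029 [0.4801 0.4306] [0.5019 0.43  ] z.021 [0.4912 0.4291]
167 277 301 z.029 [0.4796 0.414 ] [0.5018 0.4134] z.021 [0.491  0.4122]
185 278 300 z.029 [0.4801 0.3969] [0.5008 0.3963] z.021 [0.4907 0.3946]
203 278 298 z.029 [0.4797 0.3792] [0.4988 0.3787] z.021 [0.4894 0.3765]
221 278 298 z.029 [0.4792 0.3609] [0.4986 0.3604] z.021 [0.4891 0.3578]
239 278 297 z.029 [0.4787 0.3421] [0.4975 0.3416] z.021 [0.4883 0.3385]
257 278 297 z.029 [0.4782 0.3226] [0.4973 0.3221] z.021 [0.4879 0.3185]
275 278 296 z.029 [0.4777 0.3024] [0.4961 0.3019] z.021 [0.487  0.2978]
293 278 296 z.029 [0.4771 0.2815] [0.4959 0.281 ] z.021 [0.4866 0.2764]
311 278 295 z.029 [0.4766 0.2599] [0.4946 0.2594] z.021 [0.4857 0.2542]
329 278 294 z.029 [0.476  0.2374] [0.4933 0.237 ] z.021 [0.4847 0.2313]
dark 120 220 304 [0.4267 0.4564] [0.5063 0.4543]
dark 170 221 276 [0.4241 0.4085] [0.4785 0.407 ]
dark 220 222 299 [0.4212 0.3561] [0.5008 0.354 ]
72 [0.4709 0.4977]
```

>>> {"method": "move_arm", "body": {
  "grip": [45, 45, 45, 45, 45, 45, 45, 45, 45, 45],
  "dp": [
    [15, 6, 40],
    [27, 11, 80],
    [27, 11, 120],
    [27, 11, 150],
    [27, 11, 170],
    [27, 11, 183],
    [27, 11, 192],
    [27, 11, 198],
    [27, 11, 198],
    [27, 11, 198]
  ],
  "twist": [0.4, 0.4, 0.4, 0.4, 0.4, 0.4, 0.4, 0.4, 0.4, 0.4],
  "force": 60
}}

```text
t: 51.75
eef_pos: [0.4917, 0.4247, 0.0833]
tcp_rot: [0.0, 0.719, 0.695, 0.001]
wrist_force: [0.2, 0.8, 0.7]
opening: 0.0386
grasp_force: 0.0
```

>>> {"method": "move_arm", "body": {
  "grip": [10, 10, 10, 10, 10, 10, 10, 10, 10, 10],
  "dp": [
    [0, 0, 0],
    [0, 0, 0],
    [0, 0, 0],
    [0, 0, 0],
    [0, 0, 0],
    [0, 0, -5],
    [0, 0, -15],
    [0, 0, -30],
    [0, 0, -30],
    [0, 0, -30]
  ],
  "twist": [0, 0, 0, 0, 0, 0, 0, 0, 0, 0]
}}

```text
t: 52.75
eef_pos: [0.4917, 0.4247, 0.1131]
tcp_rot: [0.0, 0.719, 0.695, 0.001]
wrist_force: [-0.1, -0.0, -0.9]
opening: 0.0206
grasp_force: 59.6
```

```bash
python3 - <<'E'
from h import *
plan(.467,.4165,.0835,87.1)
E
```

```text
at [0.4917 0.4247 0.1131] a 88.06 -> dp [ -9.  -24.4  29.6] twist 0.96
```

>>> {"method": "move_arm", "body": {
  "grip": [10, 10, 10, 10, 10, 10, 10, 10, 10, 10],
  "dp": [
    [-3, -8, 0],
    [-6, -16, 0],
    [-9, -25, 0],
    [-9, -25, 0],
    [-9, -25, 10],
    [-9, -25, 20],
    [-9, -25, 26],
    [-9, -25, 29.5],
    [-9, -25, 29.5],
    [-9, -25, 29.5]
  ],
  "twist": [0.5, 1, 1, 1, 1, 1, 1, 1, 1, 1]
}}

```text
t: 53.75
eef_pos: [0.4659, 0.4159, 0.0835]
tcp_rot: [-0.0, 0.725, 0.689, -0.0]
wrist_force: [-6.3, -6.2, 10.3]
opening: 0.0205
grasp_force: 61.1
```

>>> {"method": "move_arm", "body": {
  "grip": [38, 38, 38, 38, 38, 38, 38, 38, 38, 38],
  "dp": [
    [0, 0, 0],
    [0, 0, 0],
    [0, 0, 0],
    [0, 0, 0],
    [0, 0, -10],
    [0, 0, -30],
    [0, 0, -60],
    [0, 0, -100],
    [0, 0, -140],
    [0, 0, -170]
  ],
  "twist": [0, 0, 0, 0, 0, 0, 0, 0, 0, 0]
}}

```text
t: 54.75
eef_pos: [0.4661, 0.4163, 0.2565]
tcp_rot: [0.0, 0.725, 0.689, 0.001]
wrist_force: [0.1, -0.4, -0.3]
opening: 0.0323
grasp_force: 0.0
```

>>> {"method": "move_arm", "body": {
  "grip": [38, 38, 38, 38, 38, 38, 38, 38, 38, 38],
  "dp": [
    [-30, -15, 0],
    [-70, -35, -20],
    [-110, -55, -40],
    [-150, -75, -40],
    [-190, -95, -40],
    [-230, -110, -40],
    [-270, -120, -40],
    [-310, -125, -40],
    [-350, -130, -40],
    [-350, -130, -40]
  ],
  "twist": [0, 0, 0, 0, 0, 0, 0, 0, 0, 0]
}}

```text
t: 55.75
eef_pos: [0.3173, 0.0702, 0.2941]
tcp_rot: [0.001, 0.727, 0.687, 0.001]
wrist_force: [-0.0, -0.3, -0.6]
opening: 0.0325
grasp_force: 0.0
```

```bash
python3 - <<'E'
from h import *
np.set_printoptions(precision=4,suppress=True)
from cell import robot,camera
print(robot.get_state()["eef_pos"])
t=camera("top");pickle.dump(t,open("topG.pkl","wb"))
hsv=cv2.cvtColor(t["color"],cv2.COLOR_BGR2HSV);k=cv2.inRange(hsv,(5,120,40),(20,255,255));k[:,:62]=0;k[:,190:]=0;k[:225]=0;k[275:]=0
v=np.argwhere(k);print(v[:,1].min(),v[:,1].max())
for u in (70,95,130,165):
    w=np.flatnonzero(k[:,u]);print(u,unproj(t,(u,w.mean()),.021) if len(w) else None)
f=pickle.load(open("topF.pkl","rb"))["color"];d=cv2.absdiff(t["color"],f).max(2)
print("rail area",(d[210:275,295:400]>25).sum(),"sled",(d[165:235,300:385]>25).sum())
E
```

```text
[0.3173 0.0702 0.2941]
68 146
70 [0.4699 0.4831]
95 [0.4674 0.4182]
130 [0.4635 0.3273]
165 None
rail area 0 sled 0
```

```bash
python3 -c "
from cell import order
print(order.finish_job())"
```

```text
the job is handed in; nothing more can be done
None
```

The job is handed in: the three remotes lie across the charging rail within about 2 mm of balance, the sled is at the stop, the mug, globe, clock and notebook are unmoved, and the stick is back in its tray, re-laid once after it was found out of place there.

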